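# Stage a panel job for the bench router

## Robot

A 6-joint arm with a two-finger parallel gripper is mounted at the origin on the work surface. World frame = base frame: x ahead of the robot, y to its left, z up, the work surface at z = 0. Lengths are in m, angles in rad, forces in N, time in s.
With the tool pointing down it reaches from about 0.325 to 0.775 m from the base axis. Payload 5.5 kg.
Tool frame: the origin (TCP) lies between the finger pads; the fingertips stand 8 mm ahead of it and the grasp point (between the pads) lies 11 mm behind it; z points along the fingers, y is the direction in which the jaws open and shut (so a half turn about z gives the same grasp; the last joint's range is limited). The gripper opens to 88 mm and grips with 3 to 60 N. Pads are 20 mm wide; open, the fingers measure 115 mm over their backs; the gripper's body (75 mm by 178 mm) begins 61 mm behind the grasp point.
Start: joints at [-1.224, 0.091, 1.231, -0, 1.82, -0.057], TCP at [0.236, -0.552, 0.231] pointing down, gripper open.
Joint ranges: [-2.87, 2.87], [-0.86, 2.18], [0.17, 2.46], [-1.51, 4.65], [0.06, 2.69], [-2.65, 2.65]. Speed limits (rad/s): [2.57, 2.57, 3.01, 3.14, 3.14, 3.14].

## Interface

Orientations are given as a unit quaternion [x, y, z, w].
In Python, from rig import get_obs, get_image, sign_off gives the robot as it stands.
- The arm moves only by the shell command python3 -m pendant 'ROWS' [OPENING] [FORCE]. ROWS is JSON, a list of rows, each an object of numbers: "dx", "dy", "dz": the shift along the world's x, y, z in cm; "roll": the turn about the world's z in degrees. In form: [{"dx": .., "dy": .., "dz": .., "roll": ..}, ...]. A call has 1 to 10 rows; each row is the pose to reach, as a shift and turn from the pose commanded when the call began; what a row does not reach only later rows make up. A row lasts 1/10 s, in which the tool goes at most 50 mm and 8.59 degrees, less where a joint would pass 70% of its speed; a pose out of reach is approached as far as the arm can. A call with a gripper value outside its range is refused whole. OPENING is the closure, from 0 (fully open) to 1 (shut), set as the call begins (- or left out, the last holds). The fingers move at their own pace and stop on an object; FORCE is the grip in N (left out, the last holds). Time passes only in rows, so rows that repeat a pose let the fingers close. It gives the time, the measured TCP pose, the force and the opening at its end, in the units of the state.
- get_obs(): the state, without advancing time (a new reading comes with each control period).
- get_image(name): name is "scene" or "side" or "wrist"; returns a dict with "frame" (384x512x3 uint8, blue, green, red), "fx", "fy", "cx", "cy" (pixels), "dist" ([k1, k2, p1, p2, k3] as OpenCV has them; the pictures are not rectified), "R" (3x3) and "t" (3): a world point X has camera coordinates R X + t. Camera axes: x right, y down, z forward; pixel columns grow to the right and rows downward; lengths in m; the calibration is good to about 2 mm. A picture is of the moment at which its call begins. There is no depth.
- sign_off(): hands the job in, once; it reports no verdict.
The state is a dict: "clock": time; "qpos": joint angles; "qd": joint speeds; "joint_torque": joint torques, N m; "tcp_pos": TCP position; "orientation": TCP orientation; "force": force on the tool from outside, world axes, zero at the start; "wrist_torque": the same for the moment, N m; "width": opening from 0.0 (shut) to 1.0 (fully open).
Only numpy, scipy, OpenCV 4.12 (cv2) and the standard library are available. Lean on these libraries where they do the work, as an engineer would, in place of code of your own. Each camera call takes 0.05 s, during which the arm holds its last target. There are 200 camera calls.

## Task

Get the next panel job ready for the bench router: set every cutter from the wooden stand fully home, shank down, in a collet chuck of its own (any chuck), and turn that chuck's nut clockwise until it comes up tight and grips. Also stand the two blank panels side by side on the grey rest, each lengthwise up the slope, its lower end on the base plate behind the lip, leaning back against the bar. Never tighten the nut of a chuck that has no cutter in it, and leave the circuit board, the mouse and the spanner where they are.

Things in the scene. Friction and masses are not known exactly. Their poses are not given: they have to be found in the camera images.
- cutter_red: Router cutter, red ring, flat straight nose, 90 g: steel shank 12 mm diameter x 46 mm, rounded foot; over it a 24 mm diameter head with straight sides 46 to 68 mm above the foot, then 5 mm of tip. Starts shank-down in the stand (foot 8 mm above the bench, loose by 0.75 mm all round). Origin: centre of the foot; z up the shank. None if absent from this start (or held).
- cutter_blue: Router cutter, blue ring, vee nose, 90 g: steel shank 12 mm diameter x 46 mm, rounded foot; over it a 24 mm diameter head with straight sides 46 to 68 mm above the foot, then 5 mm of tip. Starts shank-down in the stand (foot 8 mm above the bench, loose by 0.75 mm all round). Origin: centre of the foot; z up the shank. None if absent from this start (or held).
- cutter_yellow: Router cutter, yellow ring, round nose, 90 g: steel shank 12 mm diameter x 46 mm, rounded foot; over it a 24 mm diameter head with straight sides 46 to 68 mm above the foot, then 5 mm of tip. Starts shank-down in the stand (foot 8 mm above the bench, loose by 0.75 mm all round). Origin: centre of the foot; z up the shank. None if absent from this start (or held).
- cutter_green: Router cutter, green ring, stepped nose, 90 g: steel shank 12 mm diameter x 46 mm, rounded foot; over it a 24 mm diameter head with straight sides 46 to 68 mm above the foot, then 5 mm of tip. Starts shank-down in the stand (foot 8 mm above the bench, loose by 0.75 mm all round). Origin: centre of the foot; z up the shank. None if absent from this start (or held).
- stand: Fixed wooden cutter stand, 62 (x) x 240 (y) x 36 (z) mm, four holes 13.5 mm wide and 28 mm deep at y = -90, -30, 30, 90 mm of its frame. Origin: centre of its underside.
- block: Fixed aluminium setting block, 92 (x) x 318 (y) x 46 (z) mm, holding three collet chucks nut-up at y = -110, 0, 110 mm of its frame (chucks 0, 1, 2). Origin: centre of its underside. A short red line on its top runs out from each chuck to its -x side.
- seat0 (a point): Centre of the depth stop at the bottom of the collet bore of chuck 0, 46 mm above the bench; the foot of a shank that is home rests here and its head clears the nut by 2 mm. The bore is between four brass collet segments, 15 mm square while loose, their tops 1.5 mm below the nut's top face.
- nut0_top (a point): Centre of the top face of the collet nut of chuck 0, 90 mm above the bench. The steel nut is a 12-sided ring, 42 mm across, 26 mm high (64 to 90 mm above the bench), with a 26 mm wide hole that shows the brass collet; a cutter that is home stands 29 mm above it.
- nut0 (a joint): Turn of the nut of chuck 0, rad: grows clockwise seen from above (tightening); starts loose at 0 to 0.8; drag about 0.1 N m. The collet closes 0.42 mm a side per rad and meets a 12 mm shank at about 3.6; the nut comes up hard, gripping, at 4.5, where the red line on the nut meets the red line on the block.
- seat1 (a point): Centre of the depth stop at the bottom of the collet bore of chuck 1, 46 mm above the bench; the foot of a shank that is home rests here and its head clears the nut by 2 mm. The bore is between four brass collet segments, 15 mm square while loose, their tops 1.5 mm below the nut's top face.
- nut1_top (a point): Centre of the top face of the collet nut of chuck 1, 90 mm above the bench. The steel nut is a 12-sided ring, 42 mm across, 26 mm high (64 to 90 mm above the bench), with a 26 mm wide hole that shows the brass collet; a cutter that is home stands 29 mm above it.
- nut1 (a joint): Turn of the nut of chuck 1, rad: grows clockwise seen from above (tightening); starts loose at 0 to 0.8; drag about 0.1 N m. The collet closes 0.42 mm a side per rad and meets a 12 mm shank at about 3.6; the nut comes up hard, gripping, at 4.5, where the red line on the nut meets the red line on the block.
- seat2 (a point): Centre of the depth stop at the bottom of the collet bore of chuck 2, 46 mm above the bench; the foot of a shank that is home rests here and its head clears the nut by 2 mm. The bore is between four brass collet segments, 15 mm square while loose, their tops 1.5 mm below the nut's top face.
- nut2_top (a point): Centre of the top face of the collet nut of chuck 2, 90 mm above the bench. The steel nut is a 12-sided ring, 42 mm across, 26 mm high (64 to 90 mm above the bench), with a 26 mm wide hole that shows the brass collet; a cutter that is home stands 29 mm above it.
- nut2 (a joint): Turn of the nut of chuck 2, rad: grows clockwise seen from above (tightening); starts loose at 0 to 0.8; drag about 0.1 N m. The collet closes 0.42 mm a side per rad and meets a 12 mm shank at about 3.6; the nut comes up hard, gripping, at 4.5, where the red line on the nut meets the red line on the block.
- panel_blue: Blank phenolic instrument panel, 150 (x) x 50 (y) x 12 (z) mm, blue masking film on both faces, brown edges, about 125 g, lying flat on the bench at the start. Origin: centre of its underside as it lies; x along its length.
- panel_blue_center (a point): Middle of the blue blank panel.
- panel_green: Blank phenolic instrument panel, 150 (x) x 50 (y) x 12 (z) mm, green masking film on both faces, brown edges, about 125 g, lying flat on the bench at the start. Origin: centre of its underside as it lies; x along its length.
- panel_green_center (a point): Middle of the green blank panel.
- rest: Fixed grey panel rest. In its frame: base plate 6 mm thick, x -10 to 110 mm, 240 mm wide in y; front lip 16 mm high, inner face at x = -4 mm; posts at x = 78, y = +-113 mm carry a black bar, 12 mm diameter, along y, axis at x = 78.5, z = 76 mm. A panel on the base behind the lip, leaning back (+x) on the bar, slopes 46 to 60 degrees. Origin: underside, centre line, 4 mm behind the lip.
- board: Bystander: populated brown circuit board on white stand-offs, 60 (x) x 280 (y) mm, 30 mm high, loose. Origin: centre of its underside.
- mouse: Bystander: black computer mouse, 62 x 100 x 30 mm, loose. Origin: centre of its underside.
- spanner: Bystander: collet spanner lying flat, about 190 mm long, loose, with a blue grip. Origin: on its underside, 30 mm from the handle's middle towards the jaw.
Not all that is in view belongs to the job. There is more than one size of the panel_green; the job needs the largest.

How it is judged:
By the outcome, as a careful person would: the job done as asked, in the order asked, and still so for the second after the job is handed in, with the robot touching nothing.
Of cutter_red, cutter_blue, cutter_yellow, cutter_green only 2 to 3 are there at a start; the rules pass over those that are not, and their reading is None.
At some moment in a run one of panel_blue, panel_green may be knocked a few centimetres aside while the robot is not near it.
It also fails if it takes over 210 s, if anything falls off the work surface, if the arm or the gripper's body presses on something with over 40 N, if the wrist force passes 120 N, or if a joint passes its speed limit or range.

## Working session

There is one attempt and no reset: what is moved stays moved. The work goes in short steps, Python scripts to look and compute and a shell command to move; the robot and the scene stay as the last step left them, time stands still between calls to the robot, and variables do not carry over. Pictures are saved under pics/ and viewed, about 12 in all and at most 16, crops included, and the job is handed in when it is done.

```bash
ls; mkdir -p pics
python3 - <<'E'
from rig import get_obs,get_image
import cv2,numpy as np,pickle
print(get_obs())
d={}
for n in("scene","side","wrist"):
    d[n]=get_image(n); cv2.imwrite(f"pics/{n}0.png",d[n]["frame"]); print(n,d[n]["R"],d[n]["t"],d[n]["fx"],d[n]["dist"], -np.array(d[n]["R"]).T@d[n]["t"])
pickle.dump(d,open("d0.pkl","wb"))
E
```

```text
pics
{'clock': 0.0, 'qpos': array([-1.22368282e+00,  9.18520829e-02,  1.23186575e+00, -1.31591378e-05,
        1.81981791e+00, -5.66832445e-02]), 'qd': array([ 7.80739883e-05, -1.61586454e-05,  7.34436303e-04, -1.11264172e-03,
        1.89525354e-03,  4.35672590e-04]), 'joint_torque': array([-1.77771861e-03, -4.46448576e+01, -4.06455374e+01,  6.98234327e-02,
        2.91386020e-02, -1.70122048e-04]), 'tcp_pos': array([ 0.23565405, -0.55147557,  0.22952231]), 'orientation': array([ 9.79687525e-01,  2.00527828e-01, -1.46899262e-04, -9.60399730e-04]), 'force': array([-0.24543654,  0.1868054 ,  0.38045691]), 'wrist_torque': array([-0.05059024,  0.05469631,  0.01695082]), 'width': 1.0025698616344356}
scene [[ 0.53280034  0.84620065  0.0082618 ]
 [ 0.46093449 -0.28200674 -0.84143425]
 [-0.70969233  0.4521246  -0.54029635]] [-0.27186714 -0.15471572  1.52712692] 385.83853172890963 [-0.11107523  0.          0.          0.          0.        ] [ 1.29995497 -0.50402838  0.69716411]
side [[-0.88296751 -0.46902983 -0.01947817]
 [-0.30804936  0.61022636 -0.72988313]
 [ 0.35422305 -0.63846285 -0.68329439]] [0.46416912 0.2119194  1.1776944 ] 401.4427110111886 [-0.12481356  0.          0.          0.          0.        ] [0.05796138 0.84030448 0.96842954]
wrist [[ 0.39241738 -0.91978574 -0.00167157]
 [-0.89143321 -0.38076756  0.24568861]
 [-0.22661736 -0.09492239 -0.96934736]] [-0.6005035  -0.02872831  0.38994025] 274.8346782248982 [0.01516388 0.         0.         0.         0.        ] [ 0.29840587 -0.52625931  0.38404199]
```

View pics/scene0.png

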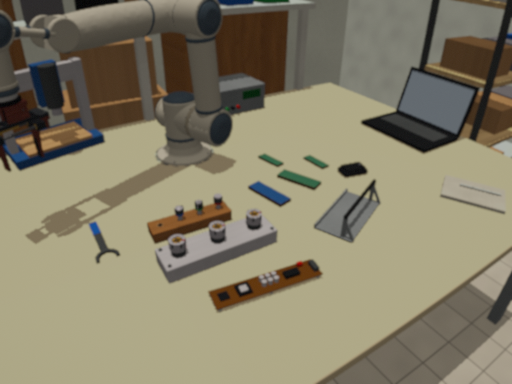

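View pics/side0.png

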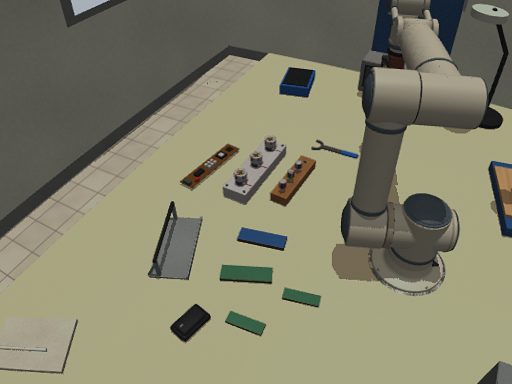

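```bash
cat > h.py <<'E'
import cv2,numpy as np
from rig import get_obs,get_image
def _K(c): return np.array([[c["fx"],0,c["cx"]],[0,c["fy"],c["cy"]],[0,0,1.]])
def ray(c,uv):
    n=cv2.undistortPoints(np.array(uv,float).reshape(-1,1,2),_K(c),np.array(c["dist"],float)).reshape(-1,2)
    R=np.array(c["R"]);o=-R.T@np.array(c["t"])
    return o,np.c_[n,np.ones(len(n))]@R
def plane(c,uv,z):
    o,d=ray(c,uv); return o+d*((z-o[2])/d[:,2])[:,None]
def proj(c,X):
    return cv2.projectPoints(np.array(X,float).reshape(-1,1,3),cv2.Rodrigues(np.array(c["R"]))[0],np.array(c["t"],float),_K(c),np.array(c["dist"],float))[0].reshape(-1,2)
def tri(c1,u1,c2,u2):
    A=[];b=[]
    for c,u in((c1,u1),(c2,u2)):
        o,d=ray(c,u);d=d[0]/np.linalg.norm(d[0]);P=np.eye(3)-np.outer(d,d);A.append(P);b.append(P@o)
    return np.linalg.lstsq(np.vstack(A),np.hstack(b),rcond=None)[0]
def mask(f,lo,hi): return cv2.inRange(cv2.cvtColor(f,cv2.COLOR_BGR2HSV),np.array(lo),np.array(hi))
def rects(m,amin=30):
    cs,_=cv2.findContours(m,cv2.RETR_EXTERNAL,cv2.CHAIN_APPROX_NONE)
    return [c for c in cs if cv2.contourArea(c)>amin]
def face(c,cnt,z):
    "min-area rectangle of contour cast on plane z: centre, long, short, angle of long axis (deg)"
    p=plane(c,cnt.reshape(-1,2),z)[:,:2]*1000
    (x,y),(w,h),a=cv2.minAreaRect(p.astype(np.float32))
    if w<h: w,h,a=h,w,a+90
    return round(x,1),round(y,1),round(w,1),round(h,1),round((a+90)%180-90,1)
E
python3 - <<'E'
from h import *; import pickle
d=pickle.load(open("d0.pkl","rb"))
for n in("scene","side"):
    c=d[n];f=c["frame"]
    for nm,lo,hi in(("green",(40,80,30),(90,255,255)),("blue",(100,120,40),(125,255,255)),("orange",(5,130,60),(20,255,255))):
        for k in rects(mask(f,lo,hi)):
            M=cv2.moments(k); print(n,nm,int(M["m10"]/M["m00"]),int(M["m01"]/M["m00"]),cv2.contourArea(k),face(c,k,.012 if nm!="orange" else .036))
a=d["scene"]["frame"][180:280,140:290];b=d["side"]["frame"][125:215,215:325]
cv2.imwrite("pics/crop1.png",np.vstack([cv2.resize(a,(480,320),interpolation=2),cv2.resize(b,(480,393),interpolation=2)])[:600] if 0 else np.hstack([cv2.resize(a,None,fx=2.9,fy=2.9,interpolation=2),cv2.resize(cv2.resize(b,None,fx=3.2,fy=3.2,interpolation=2),(352,290))]))
E
```

```text
scene green 298 178 228.5 (417.0, 246.6, 139.6, 44.2, 23.4)
scene green 315 161 52.0 (350.8, 380.6, 89.6, 24.4, 5.1)
scene green 270 159 55.5 (250.2, 241.5, 88.8, 25.4, 10.1)
scene green 250 93 106.0 (-441.5, 590.2, 156.8, 88.5, -33.1)
scene blue 94 228 57.5 (330.3, -426.7, 57.1, 17.3, -0.5)
scene blue 269 192 273.0 (436.8, 109.0, 142.2, 43.7, 11.7)
scene blue 52 151 636.0 (-370.6, -443.4, 374.7, 295.4, -78.2)
scene blue 38 82 280.5 (-1429.3, -393.8, 1109.8, 172.6, -7.2)
scene blue 234 1 97.5 (-4376.6, 2773.7, 577.2, 555.7, -30.2)
scene orange 260 285 1584.5 (781.8, -132.9, 265.6, 60.1, 82.3)
scene orange 187 221 1301.5 (469.9, -181.1, 239.3, 92.6, 87.0)
scene orange 29 145 45.5 (-333.5, -544.3, 207.4, 57.7, 0.6)
scene orange 57 136 649.0 (-353.5, -414.3, 211.6, 192.5, 6.9)
scene orange 497 114 870.5 (455.8, 1533.8, 667.5, 131.3, -65.1)
scene orange 474 108 132.5 (346.8, 1484.9, 579.7, 30.0, -65.1)
scene orange 29 98 134.0 (-971.2, -485.4, 321.8, 62.0, 3.4)
scene orange 69 103 338.0 (-849.7, -297.1, 636.4, 67.4, -6.7)
scene orange 504 60 263.0 (-192.6, 2922.6, 1392.0, 84.0, -65.8)
sc
[... 342 characters left out ...]
7 136.0 (-6731.9, -449.9, 3944.8, 199.0, -0.7)
side green 245 322 368.0 (335.6, 397.0, 101.0, 33.1, 4.9)
side green 301 296 313.0 (236.4, 257.4, 99.1, 33.3, 11.1)
side green 246 272 628.5 (409.1, 256.4, 146.3, 48.5, 22.7)
side blue 262 237 479.5 (428.8, 115.9, 147.1, 46.5, 12.1)
side blue 501 203 373.5 (-245.7, -446.6, 408.3, 85.5, -88.3)
side blue 348 153 43.5 (318.9, -412.9, 58.5, 25.3, 1.8)
side blue 296 87 320.0 (733.5, -871.6, 284.8, 149.2, -77.9)
side blue 446 18 985.0 (199.0, -2220.1, 1198.5, 241.3, -89.0)
side blue 381 29 595.5 (548.0, -1923.9, 1014.0, 99.7, -78.9)
side orange 293 179 453.5 (446.2, -169.1, 237.6, 61.9, 86.5)
side orange 209 166 411.0 (747.5, -92.9, 268.9, 56.7, 81.9)
```

View pics/crop1.png

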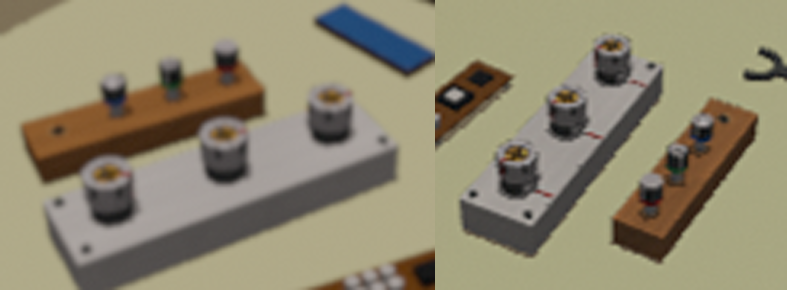

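Run:
```python
from h import *; import pickle
d=pickle.load(open("d0.pkl","rb"))
def S(p): return np.array(p)/2.9+[140,180]
def T(p): return (np.array(p)-[435,0])/3.2+[215,125]
np.set_printoptions(precision=4,suppress=True)
for nm,s,t,z in(("n0",(107,168),(612,44),.09),("n1",(223,130),(568,97),.09),("n2",(330,97),(518,152),.09),("blue",(112,79),(702,120),.081),("green",(171,62),(679,150),.081),("red",(226,45),(652,180),.081)):
    print(nm,plane(d["scene"],S(s),z)[0,:2],plane(d["side"],T(t),z)[0,:2],tri(d["scene"],S(s),d["side"],T(t)))
print(plane(d["side"],[(150,276),(187,278),(201,218),(172,215)],.006))
print(plane(d["side"],[(154,268),(172,206)],.076))
print(plane(d["scene"],[(345,222),(375,184)],.076), plane(d["scene"],[(317,226),(345,236),(380,203),(350,193)],.006))
```

```text
n0 [ 0.5868 -0.2677] [ 0.5878 -0.2664] [ 0.5876 -0.2674  0.09  ]
n1 [ 0.5914 -0.1592] [ 0.5874 -0.1544] [ 0.5888 -0.1576  0.0874]
n2 [ 0.599  -0.0521] [ 0.5911 -0.0472] [ 0.5938 -0.0499  0.0864]
blue [ 0.4551 -0.2078] [ 0.4428 -0.1942] [ 0.4458 -0.2039  0.0735]
green [ 0.4584 -0.1469] [ 0.4447 -0.1364] [ 0.448  -0.1432  0.0741]
red [ 0.4598 -0.0868] [ 0.4503 -0.0797] [ 0.4526 -0.0839  0.0763]
[[0.6537 0.393  0.006 ]
 [0.5533 0.3476 0.006 ]
 [0.6474 0.1291 0.006 ]
 [0.7419 0.1622 0.006 ]]
[[0.6171 0.399  0.076 ]
 [0.7156 0.1794 0.076 ]]
[[0.7437 0.145  0.076 ]
 [0.6502 0.3631 0.076 ]] [[0.6515 0.1343 0.006 ]
 [0.7294 0.1722 0.006 ]
 [0.6675 0.386  0.006 ]
 [0.5727 0.3443 0.006 ]]
```

```bash
python3 -m pendant '[{"dx":3,"dy":4},{"dx":6,"dy":8},{"dx":9,"dy":12,"roll":8},{"dx":12,"dy":16,"roll":16},{"dx":15,"dy":20,"roll":24},{"dx":18,"dy":24,"roll":32},{"dx":21,"dy":28,"roll":40},{"dx":24,"dy":32,"roll":48},{"dx":26.5,"dy":36,"roll":56},{"dx":28.4,"dy":39.7,"roll":64}]'; python3 -m pendant '[{"roll":8.5},{"roll":17},{"roll":25.5},{"roll":34},{"roll":42.5},{"roll":51},{"roll":59.5},{"roll":68},{"roll":77},{"roll":77}]'
python3 - <<'E'
from h import *; import pickle
c=get_image("wrist"); pickle.dump(c,open("w1.pkl","wb")); print(get_obs()["qpos"])
cv2.imwrite("pics/w1.png",cv2.resize(c["frame"],None,fx=1.5,fy=1.5))
E
```

```text
[-1.22369148e+00  9.15864933e-02  1.23138086e+00 -1.58290132e-05
  1.81983778e+00 -5.67058273e-02]schema error: expected keys dx, dy, dz, roll
schema error: expected keys dx, dy, dz, roll
```

View pics/w1.png

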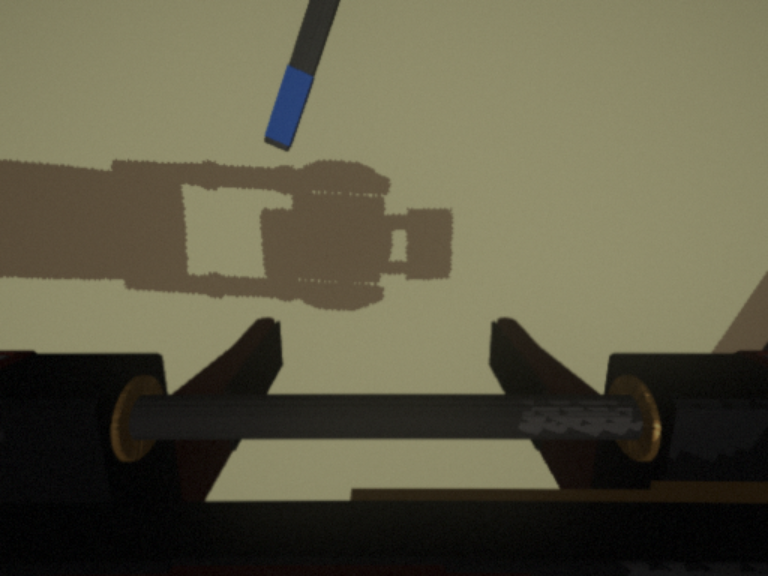

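```bash
python3 -m pendant '[{"dx":2,"dy":4,"dz":0.5,"roll":-2},{"dx":4,"dy":8,"dz":1,"roll":-5},{"dx":6,"dy":12,"dz":2,"roll":-8},{"dx":8,"dy":16,"dz":2,"roll":-10},{"dx":10,"dy":20,"dz":2,"roll":-13},{"dx":12,"dy":24,"dz":2,"roll":-16},{"dx":14,"dy":28,"dz":2,"roll":-18},{"dx":16,"dy":32,"dz":2,"roll":-20},{"dx":18,"dy":36,"dz":2,"roll":-23},{"dx":20.4,"dy":39.7,"dz":2,"roll":-23}]'; python3 -m pendant '[{"dx":0,"dy":0,"dz":0,"roll":0},{"dx":0,"dy":0,"dz":0,"roll":0},{"dx":0,"dy":0,"dz":0,"roll":0}]'
python3 - <<'E'
from h import *; import pickle
c=get_image("wrist"); pickle.dump(c,open("w1.pkl","wb")); print(get_obs()["qpos"],get_obs()["tcp_pos"])
cv2.imwrite("pics/w1b.png",cv2.resize(c["frame"],None,fx=1.5,fy=1.5))
E
```

```text
clock: 1.2
tcp_pos: [0.44, -0.1529, 0.2509]
orientation: [1.0, 0.0, 0.0, 0.0]
force: [1.2, -0.2, 0.6]
width: 0.999
clock: 1.5
tcp_pos: [0.4393, -0.1556, 0.2505]
orientation: [1.0, 0.001, -0.0, 0.0]
force: [0.5, 0.1, 0.3]
width: 1.002
[-4.13696007e-01 -2.63261961e-01  1.52969314e+00 -4.42703560e-04
  1.87538665e+00  1.15632570e+00] [ 0.43922791 -0.15586032  0.25054785]
```

View pics/w1b.png

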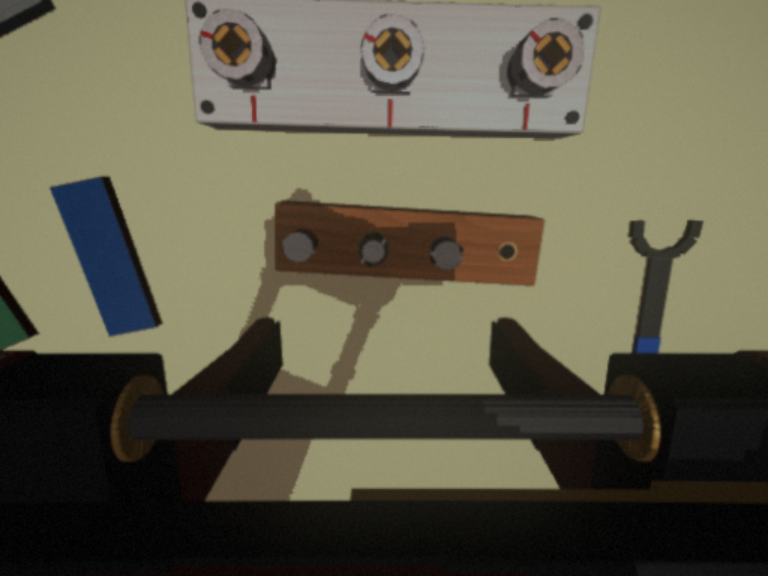

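```bash
cat > m.py <<'E'
from h import *; import pickle,sys
np.set_printoptions(precision=4,suppress=True)
c=pickle.load(open("w1.pkl","rb"));f=c["frame"]
m=mask(f,(10,130,60),(28,255,255)); m[:, :]=np.where(np.add.outer(np.arange(384),0*np.arange(512))<75,m,0)
for u in((155,30),(261,33),(367,35)):
    w=np.zeros_like(m);cv2.circle(w,u,20,255,-1)
    p=np.argwhere((m&w)>0)[:,::-1].astype(np.float32)
    (ce,r)=cv2.minEnclosingCircle(p); rc=cv2.minAreaRect(p)
    X=plane(c,[ce],.0885)[0];X2=plane(c,[rc[0]],.0885)[0]; print("nut",u,ce,round(r,1),X,X2)
g=cv2.GaussianBlur(cv2.cvtColor(f,cv2.COLOR_BGR2GRAY),(0,0),1)
h=cv2.cvtColor(f,cv2.COLOR_BGR2HSV)
for u,nm in(((199,164),"red"),((248,167),"green"),((297,169),"blue")):
    w=np.zeros_like(m);cv2.circle(w,u,14,255,-1)
    q=((h[...,1]<90)&(w>0)).astype(np.uint8); q=cv2.morphologyEx(q,cv2.MORPH_OPEN,np.ones((3,3),np.uint8))
    k=max(rects(q*255,5),key=cv2.contourArea);(ce,r)=cv2.minEnclosingCircle(k);M=cv2.moments(k)
    ce2=(M["m10"]/M["m00"],M["m01"]/M["m00"]); print(nm,ce,round(r,1),ce2,plane(c,[ce,ce2],.078)[:,:2].tolist())
o=mask(f,(3,90,25),(22,255,255)); 
k=[k for k in rects(o,1000) if cv2.pointPolygonTest(k,(330,175),False)>0]
for q in k: print("stand",face(c,q,.036))
E
python3 m.py
```

```text
nut (155, 30) (153.9098358154297, 29.319671630859375) 13.7 [ 0.5963 -0.0504  0.0885] [ 0.5961 -0.0499  0.0885]
nut (261, 33) (261.0, 32.8125) 12.8 [ 0.5935 -0.1605  0.0885] [ 0.5933 -0.1605  0.0885]
nut (367, 35) (367.88983154296875, 35.720340728759766) 13.2 [ 0.5905 -0.2711  0.0885] [ 0.5907 -0.2712  0.0885]
red (199.13636779785156, 163.5) 11.4 (198.97447447447448, 163.87187187187186) [[0.455655362522624, -0.08724540337479497], [0.45520579638220093, -0.08702861570452444]]
green (248.75807189941406, 166.24192810058594) 11.0 (248.78978978978975, 166.0168168168168) [[0.45241213976597183, -0.14667324986125593], [0.4526855240635133, -0.1467130787337112]]
blue (297.03570556640625, 168.38775634765625) 11.5 (296.68621700879766, 168.40322580645162) [[0.4498502192114811, -0.20478385516984315], [0.4498310896205556, -0.2043640463441222]]
stand (445.2, -174.0, 242.8, 75.3, 86.1)
```

```bash
python3 -m pendant '[{"dx":0.8,"dy":3,"dz":-2,"roll":8.5},{"dx":1.6,"dy":6.9,"dz":-4,"roll":17},{"dx":1.6,"dy":6.9,"dz":-6,"roll":25.5},{"dx":1.6,"dy":6.9,"dz":-9,"roll":34},{"dx":1.6,"dy":6.9,"dz":-12,"roll":42.5},{"dx":1.6,"dy":6.9,"dz":-13,"roll":51},{"dx":1.6,"dy":6.9,"dz":-13,"roll":59.5},{"dx":1.6,"dy":6.9,"dz":-13,"roll":68},{"dx":1.6,"dy":6.9,"dz":-13,"roll":76.5},{"dx":1.6,"dy":6.9,"dz":-13,"roll":85}]' 0.5 10; python3 -m pendant '[{"dx":0,"dy":0,"dz":-2,"roll":2},{"dx":0,"dy":0,"dz":-4,"roll":2},{"dx":0,"dy":0,"dz":-6.5,"roll":2},{"dx":0,"dy":0,"dz":-6.5,"roll":2},{"dx":0,"dy":0,"dz":-6.5,"roll":2}]'
```

```text
clock: 2.55
tcp_pos: [0.4553, -0.0873, 0.1206]
orientation: [0.735, 0.678, -0.0, 0.0]
force: [0.6, 0.0, -0.9]
width: 0.504
clock: 3.05
tcp_pos: [0.4553, -0.0867, 0.0558]
orientation: [0.725, 0.689, -0.0, -0.0]
force: [0.3, 0.3, 0.5]
width: 0.502
```

```bash
python3 -m pendant '[{"dx":0,"dy":0,"dz":0,"roll":0},{"dx":0,"dy":0,"dz":0,"roll":0},{"dx":0,"dy":0,"dz":0,"roll":0},{"dx":0,"dy":0,"dz":0,"roll":0},{"dx":0,"dy":0,"dz":0,"roll":0}]' 0.9 5; python3 -c "
from h import *; o=get_obs();print(o['force'],o['wrist_torque'],o['tcp_pos'],o['width'])"
```

```text
clock: 3.55
tcp_pos: [0.4561, -0.0859, 0.0565]
orientation: [0.725, 0.689, 0.0, 0.001]
force: [-1.1, 0.6, 5.2]
width: 0.281
[-1.14509265  0.64149249  5.24642892] [-0.0284469   0.23978311 -0.05437256] [ 0.45611533 -0.08585698  0.05654892] 0.28053464201909606
```

```bash
python3 -m pendant '[{"dx":0,"dy":0,"dz":0,"roll":0},{"dx":0,"dy":0,"dz":0,"roll":0},{"dx":0,"dy":0,"dz":0,"roll":-8},{"dx":0,"dy":0,"dz":0,"roll":-16},{"dx":0,"dy":0,"dz":0,"roll":-24},{"dx":0,"dy":0,"dz":0,"roll":-32},{"dx":0,"dy":0,"dz":0,"roll":-40},{"dx":0,"dy":0,"dz":0,"roll":-48},{"dx":0,"dy":0,"dz":0,"roll":-56},{"dx":0,"dy":0,"dz":0,"roll":-64}]' 0.5 5;python3 -m pendant '[{"dx":0,"dy":0,"dz":0,"roll":-8},{"dx":0,"dy":0,"dz":0,"roll":-16},{"dx":0,"dy":0,"dz":0,"roll":-24},{"dx":0,"dy":0,"dz":0,"roll":-24}]';python3 -m pendant '[{"dx":0,"dy":0,"dz":0,"roll":0},{"dx":0,"dy":0,"dz":0,"roll":0},{"dx":0,"dy":0,"dz":0,"roll":0},{"dx":0,"dy":0,"dz":0,"roll":0},{"dx":0,"dy":0,"dz":0,"roll":0}]' 0.9 5; python3 -c "
from h import *; o=get_obs();print(o['force'],o['wrist_torque'],o['tcp_pos'],o['width'])"
```

```text
clock: 4.55
tcp_pos: [0.4556, -0.0856, 0.0552]
orientation: [0.98, 0.198, -0.0, -0.0]
force: [-0.4, -0.3, 0.4]
width: 0.501
clock: 4.95
tcp_pos: [0.4556, -0.0857, 0.0552]
orientation: [1.0, -0.008, -0.0, -0.0]
force: [-0.1, -1.1, -0.6]
width: 0.501
clock: 5.45
tcp_pos: [0.4557, -0.0858, 0.0556]
orientation: [1.0, -0.007, -0.0, 0.0]
force: [-1.3, -1.3, -0.3]
width: 0.274
[-1.28128954 -1.29590139 -0.28005945] [-0.02490302  0.00070035 -0.07469219] [ 0.45571696 -0.08580915  0.05558809] 0.2735889744068643
```

```bash
python3 -m pendant '[{"dx":0,"dy":0,"dz":0,"roll":0},{"dx":0,"dy":0,"dz":0,"roll":0},{"dx":0,"dy":0,"dz":0,"roll":0},{"dx":0,"dy":0,"dz":2,"roll":0},{"dx":0,"dy":0,"dz":5,"roll":0},{"dx":0,"dy":0,"dz":9,"roll":0},{"dx":0,"dy":0,"dz":13,"roll":0},{"dx":1.5,"dy":0,"dz":16,"roll":0},{"dx":3,"dy":-1,"dz":18,"roll":0},{"dx":4.5,"dy":-2,"dz":19,"roll":0}]' 0.9 40;python3 -m pendant '[{"dx":0,"dy":0,"dz":0,"roll":0},{"dx":0,"dy":0,"dz":0,"roll":0},{"dx":0,"dy":0,"dz":0,"roll":0}]'
cat > nuts.py <<'E'
from h import *; import pickle,sys
np.set_printoptions(precision=4,suppress=True)
c=get_image("wrist"); pickle.dump(c,open("wn.pkl","wb")); f=c["frame"]
m=mask(f,(10,130,60),(28,255,255))
for i,X in enumerate([(.5906,-.2712,.0885),(.5935,-.1605,.0885),(.5962,-.0502,.0885)]):
    u=proj(c,X)[0]; 
    if not(10<u[0]<500 and 10<u[1]<370): continue
    r=proj(c,np.array(X)+[0,.012,0])[0]; w=np.zeros_like(m);cv2.circle(w,tuple(int(v) for v in u),int(np.linalg.norm(r-u)),255,-1)
    p=np.argwhere((m&w)>0)[:,::-1].astype(np.float32)
    if len(p)<20: print(i,u,len(p)); continue
    print(i,u,len(p),plane(c,[cv2.minAreaRect(p)[0],cv2.minEnclosingCircle(p)[0]],.0885)[:,:2].tolist())
cv2.imwrite(sys.argv[1],cv2.resize(f,None,fx=1.5,fy=1.5))
o=get_obs();print(o['force'],o['tcp_pos'],o['width'],o['qpos'])
E
python3 nuts.py pics/w2.png
```

```text
clock: 6.45
tcp_pos: [0.5019, -0.106, 0.2485]
orientation: [1.0, -0.007, 0.002, 0.0]
force: [0.5, -0.0, -0.3]
width: 0.267
clock: 6.75
tcp_pos: [0.5, -0.1053, 0.2445]
orientation: [1.0, -0.007, -0.001, -0.0]
force: [0.1, 0.3, -1.0]
width: 0.263
0 [410.8309  94.0677] 150 [[0.5906865573507352, -0.2703153843851563], [0.5906865573507352, -0.2703153843851563]]
1 [306.5729  93.2926] 119 [[0.5938058061072101, -0.15988004893164792], [0.5938058061072101, -0.15988004893164792]]
2 [203.2009  92.3046] 142 [[0.5965093128809553, -0.050006070044335695], [0.5965093128809553, -0.050006070044335695]]
[-0.3382  0.0031 -0.6105] [ 0.5    -0.1053  0.2446] 0.26379130911950566 [-0.2743 -0.1434  1.4364  0.0001  1.8504  1.3114]
```

View pics/w2.png

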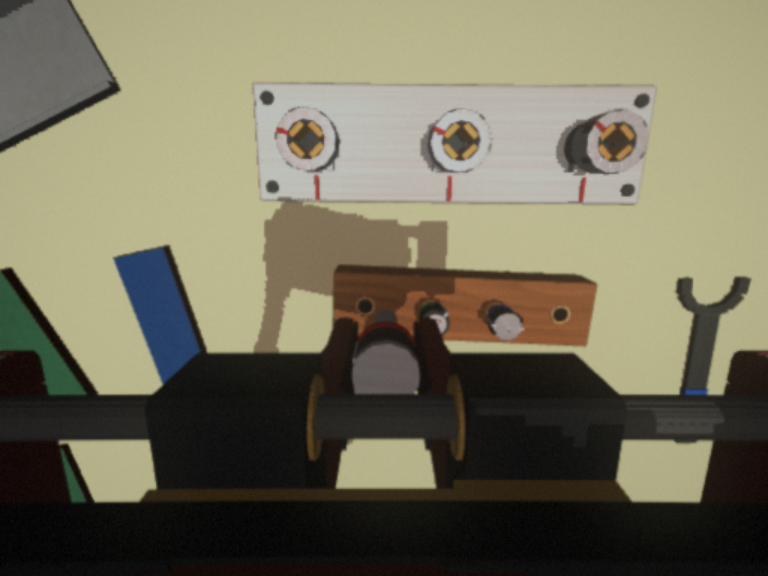

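```bash
python3 -m pendant '[{"dx":3,"dy":2,"dz":-1,"roll":0},{"dx":6,"dy":4,"dz":-3,"roll":0},{"dx":8.5,"dy":5,"dz":-6,"roll":0},{"dx":9.6,"dy":5.5,"dz":-8,"roll":0},{"dx":9.6,"dy":5.5,"dz":-9.2,"roll":0},{"dx":9.6,"dy":5.5,"dz":-9.2,"roll":0},{"dx":9.6,"dy":5.5,"dz":-9.2,"roll":0}]';python3 nuts.py pics/x.png
```

```text
clock: 7.5
tcp_pos: [0.5962, -0.0511, 0.1546]
orientation: [1.0, -0.008, 0.0, 0.0]
force: [0.5, -0.6, -0.8]
width: 0.268
1 [386.6988 204.0992] 243 [[0.5931573320966711, -0.15995372646890804], [0.593595821644459, -0.1599107948774739]]
2 [254.8466 202.9823] 203 [[0.597064687184525, -0.0499248068715866], [0.5970372303532825, -0.049537479054532374]]
[ 0.0564  0.0448 -0.7195] [ 0.5966 -0.0513  0.1555] 0.26586957732069344 [-0.1424  0.0836  1.3713 -0.0001  1.6843  1.4441]
```

```bash
python3 -m pendant '[{"dx":0,"dy":0.14,"dz":-1,"roll":0},{"dx":0,"dy":0.14,"dz":-2,"roll":0},{"dx":0,"dy":0.14,"dz":-2.6,"roll":0},{"dx":0,"dy":0.14,"dz":-3.2,"roll":0},{"dx":0,"dy":0.14,"dz":-3.2,"roll":0}]';python3 -m pendant '[{"dx":0,"dy":0,"dz":-0.5,"roll":0},{"dx":0,"dy":0,"dz":-1,"roll":0},{"dx":0,"dy":0,"dz":-1.5,"roll":0},{"dx":0,"dy":0,"dz":-2.1,"roll":0},{"dx":0,"dy":0,"dz":-2.1,"roll":0},{"dx":0,"dy":0,"dz":-2.1,"roll":0}]'
```

```text
clock: 8.05
tcp_pos: [0.5961, -0.0493, 0.1201]
orientation: [1.0, -0.008, -0.001, -0.0]
force: [-0.9, -0.4, -1.1]
width: 0.263
clock: 8.65
tcp_pos: [0.5966, -0.0493, 0.1004]
orientation: [1.0, -0.008, -0.0, -0.0]
force: [-0.4, 1.0, -0.7]
width: 0.269
```

```bash
python3 -m pendant '[{"dx":0,"dy":0,"dz":0,"roll":0},{"dx":0,"dy":0,"dz":0,"roll":0},{"dx":0,"dy":0,"dz":0,"roll":0},{"dx":0,"dy":0,"dz":2,"roll":0},{"dx":0,"dy":0,"dz":5,"roll":8},{"dx":0,"dy":0,"dz":7,"roll":16},{"dx":-5,"dy":0,"dz":8,"roll":24},{"dx":-9,"dy":0,"dz":8,"roll":24},{"dx":-9,"dy":0,"dz":8,"roll":0},{"dx":-9,"dy":0,"dz":8,"roll":0}]' 0.5 40; python3 nuts.py pics/w3.png
python3 - <<'E'
import cv2
a=cv2.imread('pics/w3.png');cv2.imwrite('pics/w3c.png',cv2.resize(a[0:340,150:680],None,fx=1.4,fy=1.4))
E
```

```text
clock: 9.65
tcp_pos: [0.5059, -0.0493, 0.1813]
orientation: [0.999, 0.049, 0.001, 0.0]
force: [0.2, 0.5, -0.6]
width: 0.501
1 [394.1377 108.8549] 146 [[0.593410990870034, -0.16083508657966722], [0.5941820987789406, -0.1602261919168979]]
2 [267.0117  92.7642] 8
[ 0.5446 -0.4408  0.7969] [ 0.5064 -0.0494  0.1813] 0.502749656412226 [-0.1641 -0.161   1.5641 -0.      1.737   1.3168]
```

View pics/w3c.png

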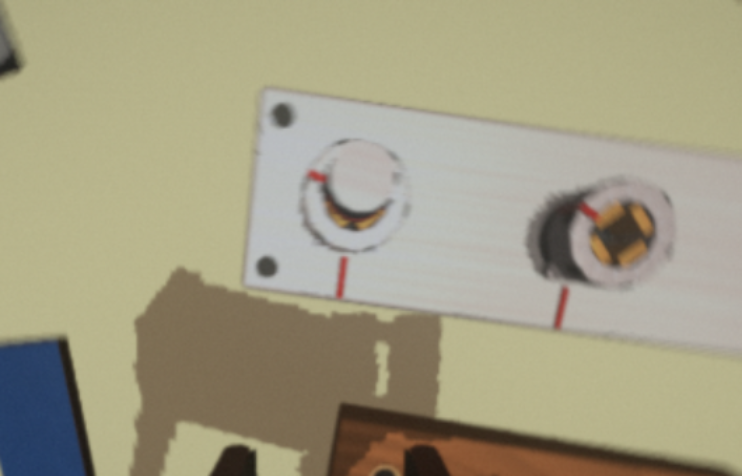

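```bash
python3 -m pendant '[{"dx":3,"dy":0,"dz":0,"roll":8},{"dx":6,"dy":0,"dz":0,"roll":16},{"dx":9.1,"dy":0,"dz":-1,"roll":24},{"dx":9.1,"dy":0,"dz":-2,"roll":32},{"dx":9.1,"dy":0,"dz":-3,"roll":40},{"dx":9.1,"dy":0,"dz":-4,"roll":48},{"dx":9.1,"dy":0,"dz":-4.5,"roll":56},{"dx":9.1,"dy":0,"dz":-4.9,"roll":64},{"dx":9.1,"dy":0,"dz":-4.9,"roll":64},{"dx":9.1,"dy":0,"dz":-4.9,"roll":64}]' 1 10; python3 -m pendant '[{"dx":0,"dy":0,"dz":-0.2,"roll":0},{"dx":0,"dy":0,"dz":-0.4,"roll":0},{"dx":0,"dy":0,"dz":-0.6,"roll":0},{"dx":0,"dy":0,"dz":-0.8,"roll":0},{"dx":0,"dy":0,"dz":-0.8,"roll":0}]'
```

```text
clock: 10.7
tcp_pos: [0.5979, -0.0493, 0.1318]
orientation: [0.82, 0.572, 0.0, 0.0]
force: [-0.2, 0.4, 0.5]
width: 0.009
clock: 11.2
tcp_pos: [0.5975, -0.0494, 0.1231]
orientation: [0.819, 0.573, -0.0, -0.0]
force: [0.3, -0.6, 0.6]
width: 0.004
```

```bash
python3 -m pendant '[{"dx":0,"dy":0,"dz":-0.15,"roll":0},{"dx":0,"dy":0,"dz":-0.3,"roll":0},{"dx":0,"dy":0,"dz":-0.45,"roll":0},{"dx":0,"dy":0,"dz":-0.45,"roll":0}]';python3 - <<'E'
from h import *; import pickle
c=get_image("scene");s=get_image("side")
for n,k in(("a",c),("b",s)):
    u=proj(k,(.597,-.05,.1))[0].astype(int); cr=k["frame"][u[1]-40:u[1]+40,u[0]-50:u[0]+50]
    cv2.imwrite(f"pics/{n}.png",cr)
cv2.imwrite("pics/c4.png",np.hstack([cv2.resize(cv2.imread(f"pics/{n}.png"),(400,320),interpolation=2) for n in "ab"]))
print(get_obs()["force"],get_obs()["tcp_pos"])
E
```

```text
clock: 11.6
tcp_pos: [0.5985, -0.0495, 0.1219]
orientation: [0.819, 0.573, 0.001, 0.001]
force: [-1.9, 0.3, 9.4]
width: 0.006
[-2.00628642  0.03650169  9.1341439 ] [ 0.59848792 -0.0494842   0.12189838]
```

View pics/c4.png

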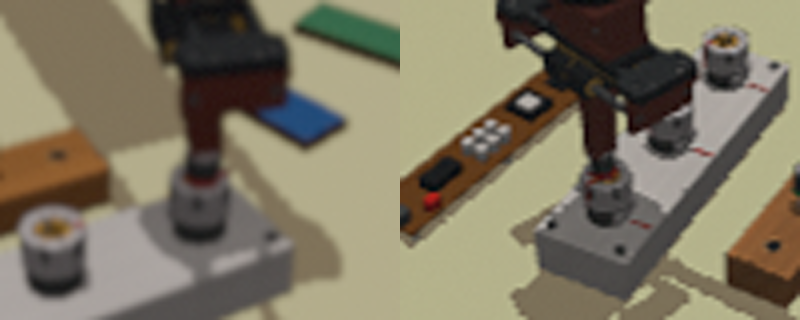

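```bash
python3 -m pendant '[{"dx":0,"dy":0,"dz":2,"roll":0},{"dx":0,"dy":0,"dz":4,"roll":8},{"dx":0,"dy":0,"dz":4,"roll":16.5},{"dx":0,"dy":0,"dz":4,"roll":25},{"dx":0,"dy":0,"dz":4,"roll":33.5},{"dx":0,"dy":0,"dz":4,"roll":42},{"dx":0,"dy":0,"dz":4,"roll":50},{"dx":0,"dy":0,"dz":4,"roll":58},{"dx":0,"dy":0,"dz":4,"roll":66},{"dx":0,"dy":0,"dz":4,"roll":74}]' 0.2 10; python3 -m pendant '[{"dx":0,"dy":0,"dz":0,"roll":8},{"dx":0,"dy":0,"dz":0,"roll":16.5},{"dx":0,"dy":0,"dz":0,"roll":25},{"dx":0,"dy":0,"dz":0,"roll":33.5},{"dx":0,"dy":0,"dz":0,"roll":42},{"dx":0,"dy":0,"dz":0,"roll":50},{"dx":0,"dy":0,"dz":0,"roll":58},{"dx":0,"dy":0,"dz":0,"roll":66},{"dx":0,"dy":0,"dz":0,"roll":74},{"dx":0,"dy":0,"dz":0,"roll":82}]'; python3 -c "
from h import *; print(get_obs()['qpos'],get_obs()['tcp_pos'])"
```

```text
clock: 12.7
tcp_pos: [0.5978, -0.0493, 0.1591]
orientation: [0.307, 0.952, 0.0, 0.0]
force: [-0.2, 0.5, -0.5]
width: 0.798
clock: 13.7
tcp_pos: [0.5977, -0.0494, 0.159]
orientation: [-0.393, 0.92, 0.0, -0.0]
force: [0.3, -0.5, 0.3]
width: 0.801
[-1.39097034e-01  8.78250973e-02  1.36058694e+00  1.46740601e-06
  1.69324095e+00 -2.51751101e+00] [ 0.59774363 -0.04935268  0.15902585]
```

```bash
python3 -m pendant '[{"dx":-0.08,"dy":-0.03,"dz":-3,"roll":0},{"dx":-0.08,"dy":-0.03,"dz":-6,"roll":0},{"dx":-0.08,"dy":-0.03,"dz":-8,"roll":0},{"dx":-0.08,"dy":-0.03,"dz":-9.1,"roll":0},{"dx":-0.08,"dy":-0.03,"dz":-9.1,"roll":0}]'; python3 -m pendant '[{"dx":0,"dy":0,"dz":0,"roll":0},{"dx":0,"dy":0,"dz":0,"roll":0},{"dx":0,"dy":0,"dz":0,"roll":0},{"dx":0,"dy":0,"dz":0,"roll":0},{"dx":0,"dy":0,"dz":0,"roll":0},{"dx":0,"dy":0,"dz":0,"roll":0}]' 0.7 30; python3 -c "
from h import *; print(get_obs()['force'],get_obs()['wrist_torque'])"
```

```text
clock: 14.2
tcp_pos: [0.596, -0.0495, 0.0662]
orientation: [-0.39, 0.921, 0.001, -0.001]
force: [0.6, -0.0, -0.5]
width: 0.802
clock: 14.8
tcp_pos: [0.5962, -0.0483, 0.0694]
orientation: [-0.391, 0.921, 0.001, -0.0]
force: [-6.9, 4.0, 4.8]
width: 0.485
[-6.85616917  3.98841245  4.84208404] [0.97262128 0.93083283 0.07200404]
```

```bash
python3 -m pendant '[{"dx":-0.06,"dy":0.06,"dz":-0.1,"roll":-8},{"dx":-0.06,"dy":0.06,"dz":-0.1,"roll":-16},{"dx":-0.06,"dy":0.06,"dz":-0.1,"roll":-24},{"dx":-0.06,"dy":0.06,"dz":-0.1,"roll":-32},{"dx":-0.06,"dy":0.06,"dz":-0.1,"roll":-40},{"dx":-0.06,"dy":0.06,"dz":-0.1,"roll":-48},{"dx":-0.06,"dy":0.06,"dz":-0.1,"roll":-56},{"dx":-0.06,"dy":0.06,"dz":-0.1,"roll":-64},{"dx":-0.06,"dy":0.06,"dz":-0.1,"roll":-72},{"dx":-0.06,"dy":0.06,"dz":-0.1,"roll":-80}]' 0.7 40; python3 -c "
from h import *; print(get_obs()['force'],get_obs()['wrist_torque'],get_obs()['width'])"
```

```text
clock: 15.8
tcp_pos: [0.5965, -0.0511, 0.0694]
orientation: [0.296, 0.955, -0.001, 0.001]
force: [-4.9, -6.4, 6.5]
width: 0.482
[-4.91553727 -6.43344257  6.49030994] [-0.75216447  0.47095622  0.10645916] 0.4821692248820378
```

```bash
python3 -m pendant '[{"dx":-0.1,"dy":0,"dz":-0.1,"roll":-8},{"dx":-0.1,"dy":0,"dz":-0.1,"roll":-16},{"dx":-0.1,"dy":0,"dz":-0.1,"roll":-24},{"dx":-0.1,"dy":0,"dz":-0.1,"roll":-32},{"dx":-0.1,"dy":0,"dz":-0.1,"roll":-40},{"dx":-0.1,"dy":0,"dz":-0.1,"roll":-48},{"dx":-0.1,"dy":0,"dz":-0.1,"roll":-56},{"dx":-0.1,"dy":0,"dz":-0.1,"roll":-64},{"dx":-0.1,"dy":0,"dz":-0.1,"roll":-72},{"dx":-0.1,"dy":0,"dz":-0.1,"roll":-80}]'; python3 -c "
from h import *; print(get_obs()['force'],get_obs()['wrist_torque'],get_obs()['width'])";python3 -m pendant '[{"dx":0,"dy":0,"dz":0,"roll":-8},{"dx":0,"dy":0,"dz":0,"roll":-16},{"dx":0,"dy":0,"dz":0,"roll":-24},{"dx":0,"dy":0,"dz":0,"roll":-32},{"dx":0,"dy":0,"dz":0,"roll":-40},{"dx":0,"dy":0,"dz":0,"roll":-48},{"dx":0,"dy":0,"dz":0,"roll":-56},{"dx":0,"dy":0,"dz":0,"roll":-64}]'; python3 -c "
from h import *; print(get_obs()['force'],get_obs()['wrist_torque'],get_obs()['width'])"
```

```text
clock: 16.8
tcp_pos: [0.5938, -0.0519, 0.0693]
orientation: [0.841, 0.541, -0.002, 0.001]
force: [-15.4, -7.5, 14.4]
width: 0.475
[-15.41473095  -7.4962753   14.36249673] [-1.2214787   2.21991717  0.09688795] 0.4748797614652309
clock: 17.6
tcp_pos: [0.5926, -0.05, 0.0693]
orientation: [1.0, 0.014, -0.003, 0.001]
force: [-18.9, -0.8, 17.0]
width: 0.479
[-18.86475006  -0.79909523  16.98661493] [-0.24208469  3.23429133  0.129586  ] 0.47912691036311256
```

```bash
python3 -m pendant '[{"dx":0,"dy":0,"dz":0,"roll":0},{"dx":0,"dy":0,"dz":0,"roll":0},{"dx":0,"dy":0,"dz":0,"roll":0},{"dx":0,"dy":0,"dz":0,"roll":0}]' 0.35; python3 -c "
from h import *; print(get_obs()['force'],get_obs()['wrist_torque'],get_obs()['tcp_pos'])"
```

```text
clock: 18.0
tcp_pos: [0.5954, -0.049, 0.0659]
orientation: [1.0, 0.017, -0.0, -0.0]
force: [0.3, -0.1, -0.4]
width: 0.649
[ 0.27861563 -0.11549755 -0.41839324] [-0.00780023 -0.01422737  0.00462304] [ 0.59541683 -0.0489634   0.06587988]
```

```bash
python3 -m pendant '[{"dx":0.13,"dy":-0.08,"dz":0.3,"roll":0},{"dx":0.13,"dy":-0.08,"dz":0.3,"roll":0},{"dx":0.13,"dy":-0.08,"dz":0.3,"roll":0}]' 0.35; python3 -m pendant '[{"dx":0,"dy":0,"dz":0,"roll":0},{"dx":0,"dy":0,"dz":0,"roll":0},{"dx":0,"dy":0,"dz":0,"roll":0},{"dx":0,"dy":0,"dz":0,"roll":0},{"dx":0,"dy":0,"dz":0,"roll":-7},{"dx":0,"dy":0,"dz":0,"roll":-14},{"dx":0,"dy":0,"dz":0,"roll":-20}]' 0.7 45;  python3 -c "
from h import *; print(get_obs()['force'],get_obs()['wrist_torque'],get_obs()['width'])"; python3 -m pendant '[{"dx":0,"dy":0,"dz":0,"roll":-7},{"dx":0,"dy":0,"dz":0,"roll":-14},{"dx":0,"dy":0,"dz":0,"roll":-20}]';  python3 -c "
from h import *; print(get_obs()['force'],get_obs()['wrist_torque'],get_obs()['width'])"
```

```text
clock: 18.3
tcp_pos: [0.5968, -0.0499, 0.0693]
orientation: [1.0, 0.017, 0.0, 0.0]
force: [0.5, 0.8, -0.5]
width: 0.653
clock: 19.0
tcp_pos: [0.5965, -0.0505, 0.0691]
orientation: [0.987, -0.159, -0.0, 0.001]
force: [-0.5, -3.2, 0.2]
width: 0.477
[-0.49201348 -3.2425989   0.15171237] [-0.32572929  0.07105289  0.13951902] 0.47722711540706214
clock: 19.3
tcp_pos: [0.5966, -0.0514, 0.0693]
orientation: [0.945, -0.328, 0.001, 0.002]
force: [-0.8, -6.6, 0.8]
width: 0.481
[-0.81545499 -6.55207798  0.826763  ] [-0.96542615  0.20680768  0.95256538] 0.48148155946010357
```

```bash
python3 -m pendant '[{"dx":0,"dy":0,"dz":0,"roll":-6},{"dx":0,"dy":0,"dz":0,"roll":-10},{"dx":0,"dy":0,"dz":0,"roll":-10}]' 0.7 60;  python3 -c "
from h import *; print(get_obs()['force'],get_obs()['wrist_torque'],get_obs()['width'],get_obs()['qpos'])"
```

```text
clock: 19.6
tcp_pos: [0.5964, -0.0518, 0.0695]
orientation: [0.913, -0.408, 0.001, 0.002]
force: [-1.1, -6.1, 0.9]
width: 0.476
[-1.11542617 -6.10928998  0.9226871 ] [-0.95441201  0.35048266  0.38331682] 0.4759056823461507 [-0.14150065  0.11550888  1.49040365 -0.00358874  1.53562129  2.27045517]
```

```bash
cat > mark.py <<'E'
from h import *; import sys
C=[(.5907,-.2706),(.5936,-.1599),(.5967,-.0499)]
c=get_image(sys.argv[1] if len(sys.argv)>1 else "wrist");f=c["frame"]
m=mask(f,(0,110,50),(8,255,255))|mask(f,(172,110,50),(180,255,255))
p=np.argwhere(m>0)[:,::-1].astype(float)
P=plane(c,p,.090)[:,:2]
for i,k in enumerate(C):
    v=P-k;r=np.hypot(*v.T);s=(r>.011)&(r<.022)
    if s.sum()>1: q=v[s].mean(0);print("chuck",i,"mark deg",round(np.degrees(np.arctan2(q[1],q[0])),1),s.sum(), "r",np.hypot(*q).round(4))
P=plane(c,p,.046)[:,:2]
for i,k in enumerate(C):
    v=P-k;r=np.hypot(*v.T);s=(r>.024)&(r<.05)&(v[:,0]<0)
    if s.sum()>1: q=v[s].mean(0);print("chuck",i,"line deg",round(np.degrees(np.arctan2(q[1],q[0])),1),s.sum())
E
python3 -m pendant '[{"dx":0,"dy":0,"dz":0,"roll":0},{"dx":0,"dy":0,"dz":0,"roll":0},{"dx":0,"dy":0,"dz":3,"roll":0},{"dx":0,"dy":0,"dz":7,"roll":8},{"dx":-2,"dy":0,"dz":11,"roll":16},{"dx":-5,"dy":0,"dz":15,"roll":24},{"dx":-8,"dy":0,"dz":17,"roll":32},{"dx":-10,"dy":-2,"dz":17,"roll":40},{"dx":-10,"dy":-4,"dz":17,"roll":48},{"dx":-10,"dy":-4,"dz":17,"roll":48}]' 0.3; python3 mark.py; python3 nuts.py pics/w5.png
```

```text
clock: 20.6
tcp_pos: [0.4963, -0.0911, 0.2397]
orientation: [1.0, -0.0, 0.001, 0.0]
force: [0.4, 0.2, -0.1]
width: 0.703
chuck 0 mark deg 52.9 21 r 0.0166
chuck 1 mark deg 66.5 24 r 0.0163
chuck 2 mark deg -178.2 24 r 0.0165
chuck 0 line deg 178.7 38
chuck 1 line deg 179.4 35
chuck 2 line deg 179.8 32
0 [429.1659  92.0765] 152 [[0.5901839855364659, -0.2710931496014917], [0.5905787465203906, -0.2710323031292154]]
1 [322.8962  90.1955] 125 [[0.5936999510058982, -0.15955237880851364], [0.5936999510058982, -0.15955237880851364]]
2 [217.5102  88.0834] 0
[ 0.8874  0.0394 -0.0347] [ 0.4967 -0.0896  0.239 ] 0.7002130715602699 [-0.2463 -0.1631  1.4641  0.0007  1.8408  1.3293]
```

```bash
python3 -m pendant '[{"dx":-2,"dy":-2.5,"dz":-3,"roll":-3},{"dx":-4.4,"dy":-5.6,"dz":-5,"roll":-3},{"dx":-4.4,"dy":-5.6,"dz":-9,"roll":-3},{"dx":-4.4,"dy":-5.6,"dz":-13,"roll":-3},{"dx":-4.4,"dy":-5.6,"dz":-13,"roll":-3},{"dx":-4.4,"dy":-5.6,"dz":-13,"roll":-3}]' 0.5 10; python3 -c "
from h import *; print(get_obs()['tcp_pos'])"
```

```text
clock: 21.3
tcp_pos: [0.4527, -0.145, 0.1093]
orientation: [1.0, -0.027, -0.001, -0.0]
force: [0.4, -0.2, 0.2]
width: 0.501
[ 0.45267895 -0.14504933  0.10927247]
```

```bash
python3 -m pendant '[{"dx":0,"dy":-0.1,"dz":-2,"roll":0},{"dx":0,"dy":-0.1,"dz":-4,"roll":0},{"dx":0,"dy":-0.1,"dz":-4.5,"roll":0},{"dx":0,"dy":-0.1,"dz":-4.5,"roll":0}]'; python3 -m pendant '[{"dx":0,"dy":0,"dz":0,"roll":0},{"dx":0,"dy":0,"dz":0,"roll":0},{"dx":0,"dy":0,"dz":0,"roll":0},{"dx":0,"dy":0,"dz":0,"roll":0},{"dx":0,"dy":0,"dz":0,"roll":0}]' 0.9 6
```

```text
clock: 21.7
tcp_pos: [0.4535, -0.1467, 0.0657]
orientation: [1.0, -0.027, 0.001, 0.0]
force: [0.6, -1.0, -0.1]
width: 0.5
clock: 22.2
tcp_pos: [0.4532, -0.147, 0.0651]
orientation: [1.0, -0.027, 0.001, 0.0]
force: [-1.0, 0.2, 5.3]
width: 0.271
```

```bash
python3 -m pendant '[{"dx":0,"dy":0,"dz":0,"roll":0},{"dx":0,"dy":0,"dz":0,"roll":0},{"dx":0,"dy":0,"dz":3,"roll":0},{"dx":0,"dy":0,"dz":7,"roll":0},{"dx":0,"dy":0,"dz":11,"roll":0},{"dx":4,"dy":-0.4,"dz":12,"roll":0},{"dx":8,"dy":-0.8,"dz":12,"roll":0},{"dx":12,"dy":-1.3,"dz":12,"roll":0},{"dx":14.1,"dy":-1.3,"dz":11,"roll":0},{"dx":14.1,"dy":-1.3,"dz":10,"roll":0}]' 0.9 40;python3 -m pendant '[{"dx":0,"dy":0,"dz":0,"roll":0},{"dx":0,"dy":0,"dz":0,"roll":0}]'; python3 nuts.py pics/w6.png
```

```text
clock: 23.2
tcp_pos: [0.5949, -0.1597, 0.1616]
orientation: [1.0, -0.026, -0.001, -0.0]
force: [-0.1, 0.0, -0.4]
width: 0.265
clock: 23.4
tcp_pos: [0.5924, -0.1598, 0.1636]
orientation: [1.0, -0.027, -0.001, -0.0]
force: [0.4, -0.5, -0.0]
width: 0.267
0 [385.0013 195.0845] 259 [[0.5906761200753105, -0.27119429097998965], [0.5906761200753105, -0.27119429097998965]]
1 [256.7753 198.4668] 185 [[0.5948600972374802, -0.15989977692101454], [0.5939579708157028, -0.15985029332957174]]
2 [129.9395 202.0837] 18
[ 0.0304  0.2941 -0.4953] [ 0.5927 -0.1599  0.1645] 0.26832278928628006 [-0.3189  0.1252  1.3109 -0.0001  1.7057  1.3055]
```

View pics/w6.png

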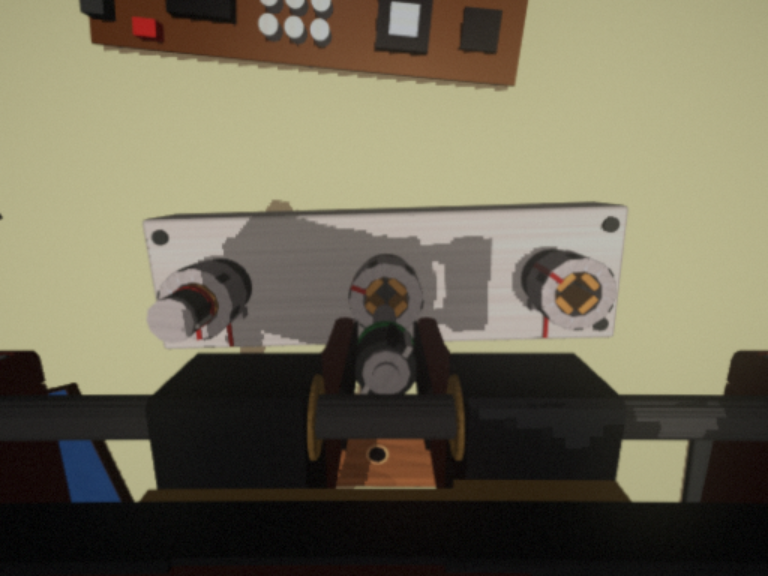

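```bash
python3 -m pendant '[{"dx":0.13,"dy":0,"dz":-1,"roll":0},{"dx":0.13,"dy":0,"dz":-2,"roll":0},{"dx":0.13,"dy":0,"dz":-2.8,"roll":0},{"dx":0.13,"dy":0,"dz":-3.5,"roll":0},{"dx":0.13,"dy":0,"dz":-3.5,"roll":0}]';python3 -m pendant '[{"dx":0,"dy":0,"dz":-0.7,"roll":0},{"dx":0,"dy":0,"dz":-1.3,"roll":0},{"dx":0,"dy":0,"dz":-1.9,"roll":0},{"dx":0,"dy":0,"dz":-2.4,"roll":0},{"dx":0,"dy":0,"dz":-2.4,"roll":0}]'
```

```text
clock: 23.95
tcp_pos: [0.5942, -0.1597, 0.1272]
orientation: [1.0, -0.027, -0.001, -0.0]
force: [-0.3, -0.4, -1.4]
width: 0.262
clock: 24.45
tcp_pos: [0.5945, -0.1597, 0.1039]
orientation: [1.0, -0.027, -0.001, -0.0]
force: [1.0, 0.0, -0.1]
width: 0.263
```

```bash
python3 -m pendant '[{"dx":0,"dy":0,"dz":-0.15,"roll":0},{"dx":0,"dy":0,"dz":-0.3,"roll":0},{"dx":0,"dy":0,"dz":-0.3,"roll":0}]'; python3 -m pendant '[{"dx":0,"dy":0,"dz":0.1,"roll":0},{"dx":0,"dy":0,"dz":0.1,"roll":0},{"dx":0,"dy":0,"dz":2,"roll":0},{"dx":0,"dy":0,"dz":6,"roll":0},{"dx":0,"dy":0,"dz":6,"roll":8},{"dx":0,"dy":0,"dz":6,"roll":16.5},{"dx":0,"dy":0,"dz":6,"roll":25},{"dx":0,"dy":0,"dz":6,"roll":33},{"dx":0,"dy":0,"dz":6,"roll":41},{"dx":0,"dy":0,"dz":6,"roll":49}]' 0.2 10; python3 -m pendant '[{"dx":0,"dy":0,"dz":0,"roll":8},{"dx":0,"dy":0,"dz":0,"roll":16.5},{"dx":0,"dy":0,"dz":0,"roll":25},{"dx":0,"dy":0,"dz":0,"roll":33.5},{"dx":0,"dy":0,"dz":0,"roll":42},{"dx":0,"dy":0,"dz":0,"roll":50},{"dx":0,"dy":0,"dz":0,"roll":58},{"dx":0,"dy":0,"dz":0,"roll":66},{"dx":0,"dy":0,"dz":0,"roll":74},{"dx":0,"dy":0,"dz":0,"roll":82}]';python3 -m pendant '[{"dx":0,"dy":0,"dz":0,"roll":8},{"dx":0,"dy":0,"dz":0,"roll":16.5},{"dx":0,"dy":0,"dz":0,"roll":25},{"dx":0,"dy":0,"dz":0,"roll":33.5},{"dx":0,"dy":0,"dz":0,"roll":42},{"dx":0,"dy":0,"dz":0,"roll":50},{"dx":0,"dy":0,"dz":0,"roll":58},{"dx":0,"dy":0,"dz":0,"roll":66},{"dx":0,"dy":0,"dz":0,"roll":74},{"dx":0,"dy":0,"dz":0,"roll":82}]'; python3 -c "
from h import *; print(get_obs()['tcp_pos'],get_obs()['qpos'])"
```

```text
clock: 24.75
tcp_pos: [0.5953, -0.1599, 0.1032]
orientation: [1.0, -0.027, 0.001, 0.0]
force: [0.4, 0.4, 2.7]
width: 0.264
clock: 25.75
tcp_pos: [0.5949, -0.1599, 0.1619]
orientation: [0.92, 0.393, -0.0, -0.0]
force: [0.2, -0.6, -0.7]
width: 0.798
clock: 26.75
tcp_pos: [0.5949, -0.1599, 0.1619]
orientation: [0.436, 0.9, -0.0, -0.0]
force: [-0.2, 0.7, 0.3]
width: 0.803
clock: 27.75
tcp_pos: [0.5949, -0.1599, 0.1619]
orientation: [-0.261, 0.965, 0.0, -0.0]
force: [0.5, -0.9, -1.0]
width: 0.804
[ 0.59488505 -0.15988137  0.16185316] [-3.17735117e-01  1.31407013e-01  1.30887519e+00 -7.99707045e-05
  1.70167551e+00 -2.41690602e+00]
```

```bash
python3 -m pendant '[{"dx":-0.1,"dy":0,"dz":-3,"roll":0},{"dx":-0.1,"dy":0,"dz":-6,"roll":0},{"dx":-0.1,"dy":0,"dz":-8,"roll":0},{"dx":-0.1,"dy":0,"dz":-9.2,"roll":0},{"dx":-0.1,"dy":0,"dz":-9.2,"roll":0},{"dx":-0.1,"dy":0,"dz":-9.2,"roll":0}]' 0.2; python3 -m pendant '[{"dx":0,"dy":0,"dz":0,"roll":0},{"dx":0,"dy":0,"dz":0,"roll":0},{"dx":0,"dy":0,"dz":0,"roll":0},{"dx":0,"dy":0,"dz":0,"roll":0},{"dx":0,"dy":0,"dz":0,"roll":0}]' 0.7 25; python3 -m pendant '[{"dx":0,"dy":0,"dz":0,"roll":-8},{"dx":0,"dy":0,"dz":0,"roll":-16},{"dx":0,"dy":0,"dz":0,"roll":-24},{"dx":0,"dy":0,"dz":0,"roll":-32},{"dx":0,"dy":0,"dz":0,"roll":-40},{"dx":0,"dy":0,"dz":0,"roll":-48},{"dx":0,"dy":0,"dz":0,"roll":-56},{"dx":0,"dy":0,"dz":0,"roll":-64},{"dx":0,"dy":0,"dz":0,"roll":-72},{"dx":0,"dy":0,"dz":0,"roll":-80}]'; python3 -c "
from h import *; print(get_obs()['force'],get_obs()['wrist_torque'],get_obs()['width'])"
```

```text
clock: 28.35
tcp_pos: [0.5943, -0.16, 0.071]
orientation: [-0.258, 0.966, -0.0, 0.0]
force: [0.0, -1.3, 0.5]
width: 0.799
clock: 28.85
tcp_pos: [0.5937, -0.1589, 0.0708]
orientation: [-0.259, 0.966, 0.001, -0.0]
force: [-3.3, 4.3, 3.6]
width: 0.489
clock: 29.85
tcp_pos: [0.5933, -0.1614, 0.0708]
orientation: [0.426, 0.905, -0.001, 0.0]
force: [-6.2, -3.8, 3.9]
width: 0.486
[-6.19910575 -3.75126723  3.91293008] [-0.51385325  0.54590766  0.10952071] 0.48601590236009407
```

```bash
python3 -m pendant '[{"dx":0,"dy":0,"dz":0,"roll":0},{"dx":0,"dy":0,"dz":0,"roll":0},{"dx":0,"dy":0,"dz":0,"roll":0}]' 0.35; python3 -m pendant '[{"dx":0,"dy":0,"dz":0,"roll":0},{"dx":0,"dy":0,"dz":0,"roll":0},{"dx":0,"dy":0,"dz":0,"roll":0},{"dx":0,"dy":0,"dz":0,"roll":-8},{"dx":0,"dy":0,"dz":0,"roll":-16},{"dx":0,"dy":0,"dz":0,"roll":-24},{"dx":0,"dy":0,"dz":0,"roll":-32},{"dx":0,"dy":0,"dz":0,"roll":-40},{"dx":0,"dy":0,"dz":0,"roll":-48},{"dx":0,"dy":0,"dz":0,"roll":-56}]' 0.7 25;python3 -m pendant '[{"dx":0,"dy":0,"dz":0,"roll":-8},{"dx":0,"dy":0,"dz":0,"roll":-16},{"dx":0,"dy":0,"dz":0,"roll":-24}]'; python3 -c "
from h import *; print(get_obs()['force'],get_obs()['wrist_torque'],get_obs()['width'])"
```

```text
clock: 30.15
tcp_pos: [0.5941, -0.1597, 0.0701]
orientation: [0.422, 0.907, 0.0, 0.0]
force: [0.1, 0.3, -0.6]
width: 0.646
clock: 31.15
tcp_pos: [0.5916, -0.161, 0.0699]
orientation: [0.801, 0.599, -0.003, -0.001]
force: [-10.0, -4.1, 4.4]
width: 0.486
clock: 31.45
tcp_pos: [0.5912, -0.1608, 0.0699]
orientation: [0.908, 0.419, -0.003, -0.001]
force: [-11.9, -3.1, 4.7]
width: 0.487
[-11.9398821   -3.05907598   4.70300938] [-0.35927132  1.88699882  0.11698149] 0.48672435194224184
```

```bash
python3 -m pendant '[{"dx":0,"dy":0,"dz":0,"roll":0},{"dx":0,"dy":0,"dz":0,"roll":0},{"dx":0,"dy":0,"dz":0,"roll":0}]' 0.35; python3 -m pendant '[{"dx":0,"dy":0,"dz":0,"roll":0},{"dx":0,"dy":0,"dz":0,"roll":0},{"dx":0,"dy":0,"dz":0,"roll":0},{"dx":0,"dy":0,"dz":0,"roll":-8},{"dx":0,"dy":0,"dz":0,"roll":-16},{"dx":0,"dy":0,"dz":0,"roll":-24},{"dx":0,"dy":0,"dz":0,"roll":-32},{"dx":0,"dy":0,"dz":0,"roll":-40},{"dx":0,"dy":0,"dz":0,"roll":-48},{"dx":0,"dy":0,"dz":0,"roll":-56}]' 0.7 40;python3 -c "
from h import *; print(get_obs()['force'],get_obs()['wrist_torque'],get_obs()['width'])"; python3 -m pendant '[{"dx":0,"dy":0,"dz":0,"roll":-8},{"dx":0,"dy":0,"dz":0,"roll":-14},{"dx":0,"dy":0,"dz":0,"roll":-20}]' 0.7 55; python3 -c "
from h import *; print(get_obs()['force'],get_obs()['wrist_torque'],get_obs()['width'])"; python3 -m pendant '[{"dx":0,"dy":0,"dz":0,"roll":-5},{"dx":0,"dy":0,"dz":0,"roll":-10}]';python3 -c "
from h import *; print(get_obs()['force'],get_obs()['wrist_torque'],get_obs()['width'])"; python3 -m pendant '[{"dx":0,"dy":0,"dz":0,"roll":-5},{"dx":0,"dy":0,"dz":0,"roll":-8}]';python3 -c "
from h import *; print(get_obs()['force'],get_obs()['wrist_torque'],get_obs()['qpos'][5])"
```

```text
clock: 31.75
tcp_pos: [0.5943, -0.1597, 0.0702]
orientation: [0.906, 0.423, 0.0, 0.0]
force: [-0.9, 0.3, 0.3]
width: 0.647
clock: 32.75
tcp_pos: [0.5935, -0.16, 0.07]
orientation: [0.998, -0.055, -0.001, 0.0]
force: [-2.7, -1.6, 1.4]
width: 0.484
[-2.66264229 -1.58358471  1.37810714] [0.05078073 0.36775535 0.07838564] 0.4838603960768507
clock: 33.05
tcp_pos: [0.5933, -0.1605, 0.07]
orientation: [0.974, -0.228, -0.001, 0.001]
force: [-3.3, -2.9, 0.6]
width: 0.48
[-3.25660938 -2.89172717  0.62204463] [-0.09939571  0.3679378   0.18383925] 0.4802247360039173
clock: 33.25
tcp_pos: [0.5932, -0.1608, 0.07]
orientation: [0.95, -0.311, -0.001, 0.001]
force: [-3.9, -4.2, 1.1]
width: 0.484
[-3.92132984 -4.20962949  1.08278434] [-0.248194    0.44942841  0.98847636] 0.48411290030866144
clock: 33.45
tcp_pos: [0.5949, -0.1628, 0.07]
orientation: [0.927, -0.376, 0.002, 0.002]
force: [7.4, -12.7, -5.4]
width: 0.478
[  7.37108874 -12.67546123  -5.38353071] [-1.9042031  -1.25029651  1.22568636] 2.0221604381236116
```

```bash
python3 -m pendant '[{"dx":0,"dy":0,"dz":0,"roll":0},{"dx":0,"dy":0,"dz":0,"roll":0},{"dx":0,"dy":0,"dz":4,"roll":0},{"dx":0,"dy":0,"dz":8,"roll":8},{"dx":-2,"dy":0,"dz":12,"roll":16},{"dx":-6,"dy":0,"dz":16,"roll":24},{"dx":-10,"dy":0,"dz":17,"roll":32},{"dx":-11,"dy":-2,"dz":17,"roll":40},{"dx":-11,"dy":-2,"dz":17,"roll":40},{"dx":-11,"dy":-2,"dz":17,"roll":40}]' 0.4 10; python3 mark.py; python3 nuts.py pics/w7.png
```

```text
clock: 34.45
tcp_pos: [0.484, -0.1796, 0.24]
orientation: [0.999, -0.037, 0.0, -0.0]
force: [1.3, 0.1, -0.7]
width: 0.597
chuck 0 mark deg 52.4 25 r 0.0169
chuck 1 mark deg -178.2 20 r 0.0173
chuck 2 mark deg -162.2 58 r 0.0098
chuck 0 line deg 177.9 32
chuck 1 line deg 179.3 38
chuck 2 line deg 170.0 51
0 [337.5078  74.0646] 136 [[0.5907024645294975, -0.27067871468869514], [0.5907024645294975, -0.27067871468869514]]
1 [230.517   79.6844] 0
2 [124.7231  84.9426] 2
[-0.5547  0.3026  0.6218] [ 0.4844 -0.1792  0.2392] 0.5973289550501641 [-0.4206 -0.1302  1.434   0.0006  1.8394  1.2227]
```

```bash
python3 -m pendant '[{"dx":-2,"dy":-1.5,"dz":-3,"roll":1},{"dx":-3.5,"dy":-2.6,"dz":-6,"roll":1},{"dx":-3.5,"dy":-2.6,"dz":-10,"roll":1},{"dx":-3.5,"dy":-2.6,"dz":-13,"roll":1},{"dx":-3.5,"dy":-2.6,"dz":-13,"roll":1},{"dx":-3.5,"dy":-2.6,"dz":-13,"roll":1}]' 0.5 10; python3 -c "
from h import *; print(get_obs()['tcp_pos'])"
```

```text
clock: 35.15
tcp_pos: [0.4492, -0.2053, 0.11]
orientation: [1.0, -0.027, -0.001, -0.0]
force: [0.6, -0.9, 0.3]
width: 0.503
[ 0.44920153 -0.20530537  0.11000323]
```

```bash
python3 -m pendant '[{"dx":0.03,"dy":0,"dz":-2,"roll":0},{"dx":0.03,"dy":0,"dz":-4,"roll":0},{"dx":0.03,"dy":0,"dz":-4.5,"roll":0},{"dx":0.03,"dy":0,"dz":-4.5,"roll":0}]'; python3 -m pendant '[{"dx":0,"dy":0,"dz":0,"roll":0},{"dx":0,"dy":0,"dz":0,"roll":0},{"dx":0,"dy":0,"dz":0,"roll":0},{"dx":0,"dy":0,"dz":0,"roll":0},{"dx":0,"dy":0,"dz":0,"roll":0}]' 0.9 6; python3 -m pendant '[{"dx":0,"dy":0,"dz":0,"roll":0},{"dx":0,"dy":0,"dz":0,"roll":0},{"dx":0,"dy":0,"dz":3,"roll":0},{"dx":0,"dy":0,"dz":7,"roll":0},{"dx":0,"dy":0,"dz":11,"roll":0},{"dx":4,"dy":-2,"dz":12,"roll":0},{"dx":8,"dy":-4,"dz":12,"roll":0},{"dx":12,"dy":-6,"dz":12,"roll":0},{"dx":14.1,"dy":-6.5,"dz":11,"roll":0},{"dx":14.1,"dy":-6.5,"dz":10,"roll":0}]' 0.9 40;python3 -m pendant '[{"dx":0,"dy":0,"dz":0,"roll":0},{"dx":0,"dy":0,"dz":0,"roll":0},{"dx":0,"dy":0,"dz":0,"roll":0}]'; python3 nuts.py pics/w8.png
```

```text
clock: 35.55
tcp_pos: [0.4499, -0.2059, 0.0662]
orientation: [1.0, -0.027, 0.0, 0.0]
force: [-0.3, 0.1, -0.3]
width: 0.501
clock: 36.05
tcp_pos: [0.4497, -0.2062, 0.0661]
orientation: [1.0, -0.027, 0.001, 0.0]
force: [0.4, 0.2, 4.7]
width: 0.269
clock: 37.05
tcp_pos: [0.5915, -0.2711, 0.1619]
orientation: [1.0, -0.026, -0.001, -0.001]
force: [-0.1, 0.4, -1.1]
width: 0.267
clock: 37.35
tcp_pos: [0.5896, -0.2706, 0.1663]
orientation: [1.0, -0.027, 0.001, 0.0]
force: [0.2, 1.3, -0.4]
width: 0.261
0 [256.5399 197.9785] 191 [[0.5919736206455696, -0.2707996873456129], [0.5915181430549814, -0.2707747925109987]]
1 [130.6093 201.371 ] 10
[ 0.6475  0.1905 -0.9876] [ 0.5898 -0.2707  0.1666] 0.2623302951000904 [-0.4827  0.2185  1.2034 -0.      1.7178  1.1414]
```

```bash
python3 -m pendant '[{"dx":0.1,"dy":0,"dz":-1,"roll":0},{"dx":0.1,"dy":0,"dz":-2,"roll":0},{"dx":0.1,"dy":0,"dz":-2.8,"roll":0},{"dx":0.1,"dy":0,"dz":-3.5,"roll":0},{"dx":0.1,"dy":0,"dz":-3.5,"roll":0}]';python3 -m pendant '[{"dx":0,"dy":0,"dz":-0.7,"roll":0},{"dx":0,"dy":0,"dz":-1.3,"roll":0},{"dx":0,"dy":0,"dz":-1.9,"roll":0},{"dx":0,"dy":0,"dz":-2.5,"roll":0},{"dx":0,"dy":0,"dz":-2.9,"roll":0},{"dx":0,"dy":0,"dz":-2.9,"roll":0}]'
```

```text
clock: 37.9
tcp_pos: [0.5906, -0.2704, 0.128]
orientation: [1.0, -0.027, -0.001, -0.001]
force: [-0.2, 0.9, -1.2]
width: 0.267
clock: 38.5
tcp_pos: [0.5921, -0.271, 0.104]
orientation: [1.0, -0.027, 0.002, 0.001]
force: [-1.5, 2.3, 9.6]
width: 0.263
```

```bash
python3 -m pendant '[{"dx":0,"dy":0,"dz":0.2,"roll":0},{"dx":0,"dy":0,"dz":0.3,"roll":0},{"dx":0,"dy":0,"dz":2,"roll":0},{"dx":0,"dy":0,"dz":6,"roll":0},{"dx":0,"dy":0,"dz":6,"roll":8},{"dx":0,"dy":0,"dz":6,"roll":16.5},{"dx":0,"dy":0,"dz":6,"roll":25},{"dx":0,"dy":0,"dz":6,"roll":33},{"dx":0,"dy":0,"dz":6,"roll":41},{"dx":0,"dy":0,"dz":6,"roll":49}]' 0.2 10; python3 -m pendant '[{"dx":0,"dy":0,"dz":0,"roll":8},{"dx":0,"dy":0,"dz":0,"roll":16.5},{"dx":0,"dy":0,"dz":0,"roll":25},{"dx":0,"dy":0,"dz":0,"roll":33.5},{"dx":0,"dy":0,"dz":0,"roll":42},{"dx":0,"dy":0,"dz":0,"roll":50},{"dx":0,"dy":0,"dz":0,"roll":58},{"dx":0,"dy":0,"dz":0,"roll":66},{"dx":0,"dy":0,"dz":0,"roll":74},{"dx":0,"dy":0,"dz":0,"roll":82}]';python3 -m pendant '[{"dx":0,"dy":0,"dz":0,"roll":8},{"dx":0,"dy":0,"dz":0,"roll":16.5},{"dx":0,"dy":0,"dz":0,"roll":25},{"dx":0,"dy":0,"dz":0,"roll":33.5},{"dx":0,"dy":0,"dz":0,"roll":42},{"dx":0,"dy":0,"dz":0,"roll":50},{"dx":0,"dy":0,"dz":0,"roll":58},{"dx":0,"dy":0,"dz":0,"roll":66},{"dx":0,"dy":0,"dz":0,"roll":66}]'; python3 -c "
from h import *; print(get_obs()['tcp_pos'],get_obs()['qpos'])"
```

```text
clock: 39.5
tcp_pos: [0.5914, -0.2709, 0.1622]
orientation: [0.92, 0.393, 0.0, 0.0]
force: [0.5, -1.0, -0.5]
width: 0.803
clock: 40.5
tcp_pos: [0.5913, -0.271, 0.1622]
orientation: [0.436, 0.9, -0.0, 0.0]
force: [0.5, 0.5, 0.3]
width: 0.804
clock: 41.4
tcp_pos: [0.5914, -0.271, 0.1621]
orientation: [-0.122, 0.993, -0.0, 0.0]
force: [0.0, -0.2, 1.0]
width: 0.8
[ 0.59137832 -0.27099353  0.16210338] [-4.81949806e-01  2.24039718e-01  1.20503319e+00 -5.02824848e-05
  1.71177116e+00 -2.29724753e+00]
```

```bash
python3 -m pendant '[{"dx":-0.04,"dy":0.03,"dz":-3,"roll":0},{"dx":-0.04,"dy":0.03,"dz":-6,"roll":0},{"dx":-0.04,"dy":0.03,"dz":-8,"roll":0},{"dx":-0.04,"dy":0.03,"dz":-9.2,"roll":0},{"dx":-0.04,"dy":0.03,"dz":-9.2,"roll":0},{"dx":-0.04,"dy":0.03,"dz":-9.2,"roll":0}]' 0.2; python3 -m pendant '[{"dx":0,"dy":0,"dz":0,"roll":0},{"dx":0,"dy":0,"dz":0,"roll":0},{"dx":0,"dy":0,"dz":0,"roll":0},{"dx":0,"dy":0,"dz":0,"roll":0},{"dx":0,"dy":0,"dz":0,"roll":0}]' 0.7 25; python3 -m pendant '[{"dx":0,"dy":0,"dz":0,"roll":-8},{"dx":0,"dy":0,"dz":0,"roll":-16},{"dx":0,"dy":0,"dz":0,"roll":-24},{"dx":0,"dy":0,"dz":0,"roll":-32},{"dx":0,"dy":0,"dz":0,"roll":-40},{"dx":0,"dy":0,"dz":0,"roll":-48},{"dx":0,"dy":0,"dz":0,"roll":-56},{"dx":0,"dy":0,"dz":0,"roll":-64},{"dx":0,"dy":0,"dz":0,"roll":-72},{"dx":0,"dy":0,"dz":0,"roll":-80}]';python3 -m pendant '[{"dx":0,"dy":0,"dz":0,"roll":0},{"dx":0,"dy":0,"dz":0,"roll":0},{"dx":0,"dy":0,"dz":0,"roll":0}]' 0.35; python3 -m pendant '[{"dx":0,"dy":0,"dz":0,"roll":0},{"dx":0,"dy":0,"dz":0,"roll":0},{"dx":0,"dy":0,"dz":0,"roll":0},{"dx":0,"dy":0,"dz":0,"roll":-8},{"dx":0,"dy":0,"dz":0,"roll":-16},{"dx":0,"dy":0,"dz":0,"roll":-24},{"dx":0,"dy":0,"dz":0,"roll":-32},{"dx":0,"dy":0,"dz":0,"roll":-40},{"dx":0,"dy":0,"dz":0,"roll":-48},{"dx":0,"dy":0,"dz":0,"roll":-56}]' 0.7 25;python3 -m pendant '[{"dx":0,"dy":0,"dz":0,"roll":-8},{"dx":0,"dy":0,"dz":0,"roll":-16},{"dx":0,"dy":0,"dz":0,"roll":-24}]'; python3 -c "
from h import *; print(get_obs()['force'],get_obs()['wrist_torque'],get_obs()['width'])"
```

```text
clock: 42.0
tcp_pos: [0.5913, -0.2708, 0.0704]
orientation: [-0.121, 0.993, -0.0, 0.001]
force: [0.2, 0.1, 0.6]
width: 0.796
clock: 42.5
tcp_pos: [0.5909, -0.2694, 0.0699]
orientation: [-0.122, 0.993, 0.001, 0.0]
force: [-1.0, 4.7, 3.5]
width: 0.485
clock: 43.5
tcp_pos: [0.59, -0.2714, 0.0698]
orientation: [0.548, 0.837, -0.001, -0.0]
force: [-6.9, -0.7, 3.9]
width: 0.482
clock: 43.8
tcp_pos: [0.591, -0.2705, 0.069]
orientation: [0.544, 0.839, 0.0, 0.0]
force: [0.7, -0.4, -0.8]
width: 0.645
clock: 44.8
tcp_pos: [0.5886, -0.2709, 0.0689]
orientation: [0.876, 0.482, -0.002, -0.001]
force: [-10.9, -0.2, 4.4]
width: 0.482
clock: 45.1
tcp_pos: [0.5882, -0.2705, 0.0689]
orientation: [0.957, 0.289, -0.003, -0.001]
force: [-11.9, 1.3, 5.2]
width: 0.487
[-11.87710416   1.28590596   5.2469727 ] [0.1502393  1.90873857 0.1711476 ] 0.4874001656492455
```

Turned about 160°; 66° or so to go.

```bash
python3 -m pendant '[{"dx":0,"dy":0,"dz":0,"roll":0},{"dx":0,"dy":0,"dz":0,"roll":0},{"dx":0,"dy":0,"dz":0,"roll":0}]' 0.35; python3 -m pendant '[{"dx":0,"dy":0,"dz":0,"roll":0},{"dx":0,"dy":0,"dz":0,"roll":0},{"dx":0,"dy":0,"dz":0,"roll":0},{"dx":0,"dy":0,"dz":0,"roll":-8},{"dx":0,"dy":0,"dz":0,"roll":-16},{"dx":0,"dy":0,"dz":0,"roll":-24},{"dx":0,"dy":0,"dz":0,"roll":-32},{"dx":0,"dy":0,"dz":0,"roll":-40}]' 0.7 45;python3 -c "
from h import *; print(get_obs()['wrist_torque'])"; python3 -m pendant '[{"dx":0,"dy":0,"dz":0,"roll":-8},{"dx":0,"dy":0,"dz":0,"roll":-15}]' 0.7 55; python3 -c "
from h import *; print(get_obs()['wrist_torque'])"; python3 -m pendant '[{"dx":0,"dy":0,"dz":0,"roll":-5},{"dx":0,"dy":0,"dz":0,"roll":-10}]';python3 -c "
from h import *; print(get_obs()['force'],get_obs()['wrist_torque'],get_obs()['qpos'][5])"
```

```text
clock: 45.4
tcp_pos: [0.5912, -0.2705, 0.0692]
orientation: [0.956, 0.293, 0.0, 0.0]
force: [-0.7, -0.2, 0.2]
width: 0.649
clock: 46.2
tcp_pos: [0.5904, -0.27, 0.069]
orientation: [0.998, -0.055, -0.001, -0.001]
force: [-2.6, 1.9, 1.2]
width: 0.48
[0.45497752 0.43471788 0.11286793]
clock: 46.4
tcp_pos: [0.5903, -0.2703, 0.0691]
orientation: [0.983, -0.185, -0.001, -0.0]
force: [-2.7, 1.2, 0.4]
width: 0.475
[0.32527874 0.38920205 0.1075937 ]
clock: 46.6
tcp_pos: [0.5902, -0.2705, 0.069]
orientation: [0.963, -0.269, -0.001, -0.0]
force: [-3.9, -0.4, 0.9]
width: 0.481
[-3.92203081 -0.44003723  0.89347681] [0.30971695 0.40626885 0.10117907] 1.6340997743325867
```

```bash
for i in 1 2 3; do :; done; python3 -m pendant '[{"dx":0,"dy":0,"dz":0,"roll":-6},{"dx":0,"dy":0,"dz":0,"roll":-10}]' 0.7 58;python3 -c "
from h import *; print(get_obs()['wrist_torque'],get_obs()['qpos'][5])"; python3 -m pendant '[{"dx":0,"dy":0,"dz":0,"roll":-6},{"dx":0,"dy":0,"dz":0,"roll":-10}]';python3 -c "
from h import *; print(get_obs()['wrist_torque'],get_obs()['qpos'][5])"
```

```text
clock: 46.8
tcp_pos: [0.5907, -0.2711, 0.0691]
orientation: [0.936, -0.351, 0.0, 0.001]
force: [2.1, -5.9, -3.6]
width: 0.478
[-0.61754625 -0.34600574  1.39560856] 1.8069606084959622
clock: 47.0
tcp_pos: [0.5916, -0.2729, 0.0692]
orientation: [0.902, -0.432, 0.002, 0.002]
force: [4.2, -9.3, -1.9]
width: 0.478
[-1.67440774 -0.65245559  1.41457678] 1.981616467600186
```

```bash
python3 -m pendant '[{"dx":0,"dy":0,"dz":0,"roll":0},{"dx":0,"dy":0,"dz":0,"roll":0},{"dx":0,"dy":0,"dz":4,"roll":0},{"dx":0,"dy":0,"dz":8,"roll":8},{"dx":-2,"dy":1,"dz":12,"roll":16},{"dx":-6,"dy":4,"dz":16,"roll":24},{"dx":-10,"dy":7,"dz":18,"roll":32},{"dx":-11,"dy":10,"dz":19,"roll":40},{"dx":-11,"dy":11,"dz":19,"roll":40},{"dx":-11,"dy":11,"dz":19,"roll":44}]' 0.0 10; python3 -m pendant '[{"dx":0,"dy":0,"dz":0,"roll":0},{"dx":0,"dy":0,"dz":0,"roll":0}]';python3 mark.py; python3 nuts.py pics/w9.png
python3 - <<'E'
from h import *
for n in("scene","side"):
    c=get_image(n);f=c["frame"];cv2.imwrite(f"pics/{n}9.png",f)
    for nm,lo,hi in(("green",(40,80,30),(90,255,255)),("blue",(100,120,40),(125,255,255))):
        for k in rects(mask(f,lo,hi)):
            r=face(c,k,.012)
            if .1e3<r[0]<900 and -300<r[1]<500: print(n,nm,r)
E
```

```text
clock: 48.0
tcp_pos: [0.4809, -0.159, 0.2607]
orientation: [0.998, -0.06, 0.002, 0.0]
force: [0.9, -0.9, -0.2]
width: 0.997
clock: 48.2
tcp_pos: [0.481, -0.1606, 0.2582]
orientation: [0.998, -0.062, -0.001, -0.0]
force: [0.8, -1.0, -0.2]
width: 1.0
chuck 0 mark deg 179.9 24 r 0.0171
chuck 1 mark deg -177.7 19 r 0.0172
chuck 2 mark deg -162.2 54 r 0.0112
chuck 0 line deg 179.2 32
chuck 1 line deg 179.6 32
chuck 2 line deg 177.9 39
0 [344.4056  67.0133] 0
1 [243.3252  78.0213] 0
2 [144.4313  88.53  ] 0
[ 0.4513 -0.1316 -0.0104] [ 0.481  -0.1608  0.2583] 0.9989774644300968 [-0.3898 -0.1494  1.4175  0.      1.875   1.3058]
scene green (417.0, 246.6, 139.6, 44.2, 23.4)
scene green (350.2, 381.7, 88.6, 24.0, 7.3)
scene green (251.4, 243.3, 91.6, 23.0, 10.6)
scene blue (436.8, 109.0, 142.2, 43.7, 11.7)
side green (335.5, 396.6, 100.6, 33.6, 5.9)
side green (236.5, 256.8, 98.9, 33.3, 10.0)
side green (409.2, 256.2, 146.1, 48.0, 23.1)
side blue (428.8, 115.9, 147.1, 46.5, 12.1)
```

View pics/w9.png

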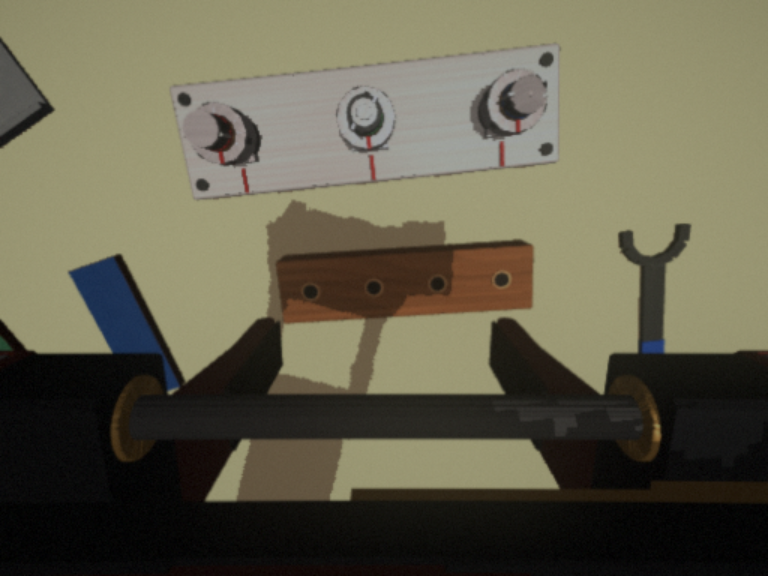

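```bash
python3 -m pendant '[{"dx":-1,"dy":4,"dz":1,"roll":3},{"dx":-3,"dy":8,"dz":2,"roll":6},{"dx":-5,"dy":12,"dz":4,"roll":9},{"dx":-7,"dy":16,"dz":5,"roll":12},{"dx":-9,"dy":20,"dz":5,"roll":15},{"dx":-10,"dy":24,"dz":5,"roll":19},{"dx":-11,"dy":28,"dz":5,"roll":23},{"dx":-11,"dy":31,"dz":5,"roll":27},{"dx":-11,"dy":31,"dz":5,"roll":27},{"dx":-11,"dy":31,"dz":5,"roll":27}]'
python3 - <<'E'
from h import *; import pickle
c=get_image("wrist"); pickle.dump(c,open("wp.pkl","wb"));f=c["frame"];cv2.imwrite("pics/w10.png",cv2.resize(f,None,fx=1.5,fy=1.5))
print(get_obs()["tcp_pos"])
for nm,lo,hi in(("green",(40,80,30),(90,255,255)),("blue",(100,120,40),(125,255,255))):
    for k in rects(mask(f,lo,hi)): print(nm,cv2.boundingRect(k),face(c,k,.012))
E
```

```text
clock: 49.4
tcp_pos: [0.3709, 0.1495, 0.3089]
orientation: [0.985, 0.173, -0.0, 0.0]
force: [-0.3, -0.2, 0.7]
width: 0.999
[0.37102573 0.14890032 0.3089698 ]
green (166, 183, 21, 34) (260.5, 254.7, 60.6, 32.5, 11.2)
green (95, 94, 28, 67) (340.0, 389.5, 99.9, 33.2, 4.3)
green (183, 65, 37, 70) (432.0, 261.6, 102.8, 48.4, 23.8)
blue (275, 85, 38, 95) (430.6, 113.7, 145.8, 46.9, 11.5)
```

View pics/w10.png

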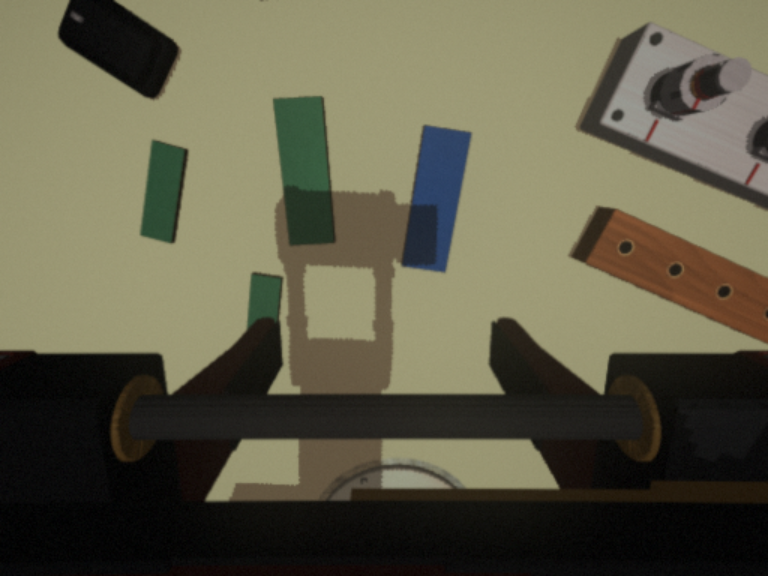

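```bash
python3 -m pendant '[{"dx":4,"dy":1.3,"dz":0,"roll":1},{"dx":8,"dy":2.6,"dz":0,"roll":2},{"dx":11,"dy":3.7,"dz":0,"roll":3},{"dx":13,"dy":5,"dz":0,"roll":3},{"dx":13,"dy":5,"dz":0,"roll":3},{"dx":13,"dy":5,"dz":0,"roll":3}]'
python3 - <<'E'
from h import *; import pickle
c=get_image("wrist"); pickle.dump(c,open("wr.pkl","wb"));f=c["frame"];cv2.imwrite("pics/w11.png",cv2.resize(f,None,fx=1.5,fy=1.5))
print(get_obs()["tcp_pos"])
E
```

```text
clock: 50.05
tcp_pos: [0.5011, 0.198, 0.3086]
orientation: [0.98, 0.198, -0.001, 0.0]
force: [-0.1, -0.0, -0.1]
width: 1.001
[0.50070767 0.19813353 0.30932371]
```

View pics/w11.png

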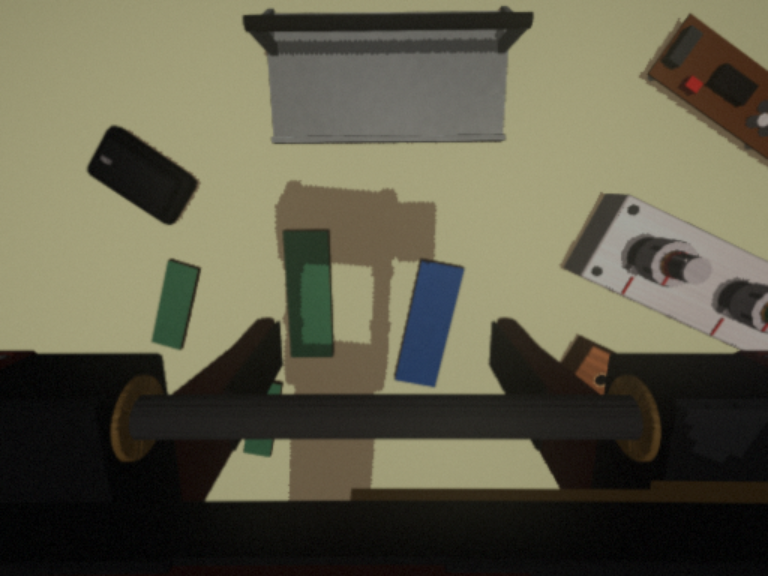

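Run:
```python
from h import *; import pickle
np.set_printoptions(precision=4,suppress=True)
c=pickle.load(open("wr.pkl","rb"))
A=plane(c,np.array([(272,142.5),(505,139.5)])/1.5,.0)[:,:2]
B=plane(c,np.array([(275,136),(504,133.5)])/1.5,.016)[:,:2]
D=plane(c,np.array([(246,21),(531,21)])/1.5,.078)[:,:2]
for P in(A,B,D):
    v=P[0]-P[1]; print(P,P.mean(0),np.hypot(*v),np.degrees(np.arctan2(v[1],v[0]))-90)
ex=np.array([np.cos(np.radians(23.3)),np.sin(np.radians(23.3))]);ey=np.array([-ex[1],ex[0]])
for o in(A.mean(0)+.010*ex,B.mean(0)+.004*ex,D.mean(0)-.0785*ex): print("origin",o)
f=c["frame"]
for nm,lo,hi in(("green",(40,80,20),(90,255,255)),("blue",(100,120,30),(125,255,255))):
    for k in rects(mask(f,lo,hi)): print(nm,cv2.boundingRect(k),face(c,k,.012))
```

```text
[[0.551  0.3482]
 [0.6496 0.1212]] [0.6003 0.2347] 0.24750322687132068 23.468908407632767
[[0.5587 0.3431]
 [0.6514 0.1283]] [0.605  0.2357] 0.23398541058568642 23.359138974107154
[[0.6347 0.3771]
 [0.7256 0.1607]] [0.6801 0.2689] 0.23469513474573891 22.771362958127952
origin [0.6095 0.2386]
origin [0.6087 0.2373]
origin [0.608  0.2379]
green (163, 293, 18, 10) (202.2, 244.6, 32.8, 19.3, -67.5)
green (179, 255, 8, 8) (286.2, 252.1, 14.4, 12.6, 19.2)
green (102, 174, 30, 58) (341.6, 390.2, 100.5, 32.7, 4.8)
green (194, 171, 28, 67) (398.2, 247.0, 118.7, 47.2, 22.4)
blue (264, 175, 44, 82) (430.4, 114.1, 145.9, 46.7, 11.8)
```

```bash
python3 -m pendant '[{"dx":-0.5,"dy":-2,"dz":-4,"roll":-4},{"dx":-1,"dy":-4,"dz":-8,"roll":-8},{"dx":-1.5,"dy":-6,"dz":-12,"roll":-11},{"dx":-1.7,"dy":-7.3,"dz":-16,"roll":-11},{"dx":-1.7,"dy":-7.3,"dz":-20,"roll":-11},{"dx":-1.7,"dy":-7.3,"dz":-24,"roll":-11},{"dx":-1.7,"dy":-7.3,"dz":-26.5,"roll":-11},{"dx":-1.7,"dy":-7.3,"dz":-26.5,"roll":-11},{"dx":-1.7,"dy":-7.3,"dz":-26.5,"roll":-11}]' 0.2 5
python3 - <<'E'
from h import *
print(get_obs()["tcp_pos"])
c=get_image("wrist");f=c["frame"];cv2.imwrite("pics/w12.png",f)
s=get_image("side")
for k in rects(mask(s["frame"],(100,120,30),(125,255,255))): print(cv2.boundingRect(k),face(s,k,.012))
E
```

```text
clock: 51.0
tcp_pos: [0.4838, 0.126, 0.0455]
orientation: [0.995, 0.104, 0.001, -0.0]
force: [-1.0, 0.6, 0.2]
width: 0.795
[0.48380858 0.12604473 0.04551334]
(243, 229, 44, 19) (420.9, 114.7, 130.3, 45.6, 12.1)
(497, 202, 15, 35) (-270.6, -321.9, 158.2, 43.3, -78.5)
(280, 67, 35, 30) (733.5, -871.9, 284.1, 148.9, -77.9)
(372, 0, 92, 90) (380.3, -1969.7, 1698.1, 603.8, -89.5)
```

Descend and grip, then lift slowly letting the near end stay on the bench.

```bash
python3 -m pendant '[{"dx":0,"dy":-0.05,"dz":-2,"roll":0},{"dx":0,"dy":-0.05,"dz":-3,"roll":0},{"dx":0,"dy":-0.05,"dz":-3.4,"roll":0},{"dx":0,"dy":-0.05,"dz":-3.4,"roll":0}]'; python3 -m pendant '[{"dx":0,"dy":0,"dz":0,"roll":0},{"dx":0,"dy":0,"dz":0,"roll":0},{"dx":0,"dy":0,"dz":0,"roll":0},{"dx":0,"dy":0,"dz":0,"roll":0},{"dx":0,"dy":0,"dz":0,"roll":0}]' 0.7 5; python3 -m pendant '[{"dx":0,"dy":0,"dz":1,"roll":0},{"dx":-0.2,"dy":0,"dz":2,"roll":0},{"dx":-0.4,"dy":-0.1,"dz":3,"roll":0},{"dx":-0.7,"dy":-0.1,"dz":4,"roll":0},{"dx":-1,"dy":-0.2,"dz":5,"roll":0},{"dx":-1.5,"dy":-0.3,"dz":6,"roll":0},{"dx":-2,"dy":-0.4,"dz":7,"roll":0},{"dx":-2.8,"dy":-0.5,"dz":8,"roll":0},{"dx":-3.6,"dy":-0.6,"dz":9,"roll":0},{"dx":-3.6,"dy":-0.6,"dz":9,"roll":0}]'
python3 - <<'E'
from h import *
o=get_obs();print(o["tcp_pos"],o["width"],o["force"])
s=get_image("side");u=proj(s,(.42,.11,.05))[0].astype(int);a=s["frame"][u[1]-70:u[1]+70,u[0]-90:u[0]+90]
s=get_image("scene");u=proj(s,(.42,.11,.05))[0].astype(int);b=s["frame"][u[1]-70:u[1]+70,u[0]-90:u[0]+90]
cv2.imwrite("pics/c13.png",cv2.resize(np.hstack([a,b]),None,fx=2.2,fy=2.2,interpolation=2))
E
```

```text
clock: 51.5
tcp_pos: [0.4838, 0.126, 0.0103]
orientation: [0.995, 0.104, -0.0, -0.0]
force: [0.3, -0.2, -0.7]
width: 0.795
clock: 52.0
tcp_pos: [0.4843, 0.126, 0.0108]
orientation: [0.995, 0.104, 0.001, -0.0]
force: [-1.0, 0.2, 2.9]
width: 0.571
clock: 53.0
tcp_pos: [0.4478, 0.12, 0.1021]
orientation: [0.995, 0.104, 0.001, -0.0]
force: [0.9, 1.1, -1.4]
width: 0.57
[0.44780836 0.12004338 0.10214976] 0.570376523099745 [ 0.87497923  1.07971619 -1.40443994]
```

View pics/c13.png

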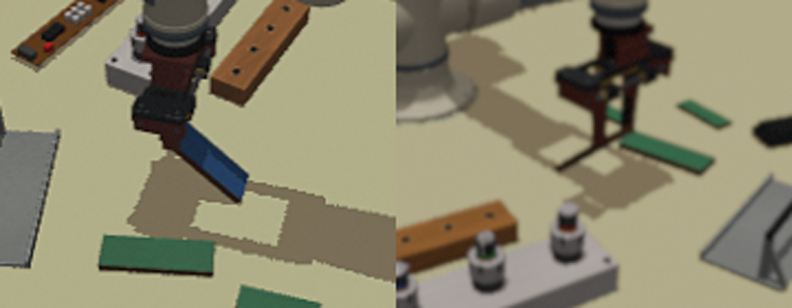

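```bash
python3 -m pendant '[{"dx":0,"dy":0,"dz":2,"roll":1},{"dx":0,"dy":0,"dz":4.5,"roll":2},{"dx":0,"dy":0,"dz":7,"roll":3},{"dx":1,"dy":0,"dz":9.5,"roll":4},{"dx":3,"dy":1,"dz":12,"roll":5},{"dx":5.5,"dy":2,"dz":14,"roll":6},{"dx":8.5,"dy":3,"dz":15,"roll":7},{"dx":11.5,"dy":4.5,"dz":15,"roll":8},{"dx":14.5,"dy":6,"dz":15,"roll":9},{"dx":17.5,"dy":7.5,"dz":15,"roll":11}]';python3 -m pendant '[{"dx":2.5,"dy":1,"dz":0,"roll":0},{"dx":4.5,"dy":1.8,"dz":0,"roll":0},{"dx":6,"dy":2.2,"dz":0,"roll":0},{"dx":6,"dy":2.2,"dz":0,"roll":0},{"dx":6,"dy":2.2,"dz":0,"roll":0},{"dx":6,"dy":2.2,"dz":0,"roll":0}]'
cat > foot.py <<'E'
from h import *; import sys
O=np.array([.6087,.238]);a=np.radians(23.2);ex=np.array([np.cos(a),np.sin(a)]);ey=np.array([-ex[1],ex[0]])
o=get_obs();T=o["tcp_pos"];d=T[:2]-O
print("TCP rest",(d@ex*1000).round(1),(d@ey*1000).round(1),(T[2]*1000).round(1),"w",o["width"].round(3),"F",o["force"].round(1),"world",T.round(4))
s=get_image("side")
lo,hi=((100,110,25),(125,255,255)) if sys.argv[1]=="blue" else ((40,80,20),(90,255,255))
u0=proj(s,(*T[:2],T[2]-.06))[0]
ks=rects(mask(s["frame"],lo,hi),60); k=min(ks,key=lambda k:abs(cv2.pointPolygonTest(k,tuple(map(float,u0)),True)) if cv2.pointPolygonTest(k,tuple(map(float,u0)),True)<0 else 0)
h=cv2.convexHull(k);q=cv2.approxPolyDP(h,.06*cv2.arcLength(h,True),True).reshape(-1,2)
n=np.array([*ey,0])
for p in q:
    for w in(-.025,.025):
        c0,r=ray(s,[p]);r=r[0];P=np.array([*(O+ey*((d@ey)+w)),0]);X=c0+r*((P-c0)@n/(r@n))
        print(p,"w",w,"rest x,z",((X[:2]-O)@ex*1000).round(),(X[2]*1000).round())
cv2.imwrite(sys.argv[2],s["frame"])
E
python3 foot.py blue pics/s14.png
```

```text
clock: 54.1
tcp_pos: [0.6241, 0.1955, 0.2488]
orientation: [0.98, 0.199, -0.001, 0.0]
force: [-0.4, 0.6, -1.5]
width: 0.573
clock: 54.7
tcp_pos: [0.6824, 0.2168, 0.2501]
orientation: [0.98, 0.199, -0.0, 0.0]
force: [-0.7, -0.0, -0.4]
width: 0.57Traceback (most recent call last):
  File "foot.py", line 4, in <module>
    print("TCP rest",(d@ex*1000).round(1),(d@ey*1000).round(1),(T[2]*1000).round(1),"w",o["width"].round(3),"F",o["force"].round(1),"world",T.round(4))
                                                                                        ^^^^^^^^^^^^^^^^
AttributeError: 'float' object has no attribute 'round'
```

```bash
sed -i 's/o\["width"\].round(3)/round(o["width"],3)/' foot.py; python3 foot.py blue pics/s14.png;python3 - <<'E'
import cv2
a=cv2.imread('pics/s14.png');cv2.imwrite('pics/s14c.png',cv2.resize(a[110:300,90:290],None,fx=3,fy=3,interpolation=2))
E
```

```text
TCP rest 59.3 -48.5 250.1 w 0.57 F [-0.7 -0.  -0.4] world [0.6824 0.2168 0.2501]
[164 168] w -0.025 rest x,z 65.0 251.0
[164 168] w 0.025 rest x,z 46.0 294.0
[194 200] w -0.025 rest x,z -7.0 130.0
[194 200] w 0.025 rest x,z -22.0 179.0
[191 209] w -0.025 rest x,z 8.0 90.0
[191 209] w 0.025 rest x,z -9.0 142.0
[166 185] w -0.025 rest x,z 71.0 186.0
[166 185] w 0.025 rest x,z 50.0 233.0
```

View pics/s14c.png

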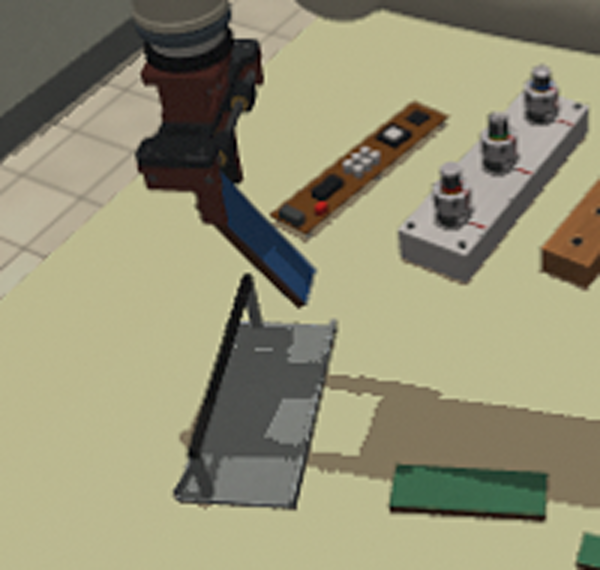

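```bash
python3 -m pendant '[{"dx":0.7,"dy":0.3,"dz":0,"roll":0},{"dx":1.5,"dy":0.6,"dz":-1,"roll":0},{"dx":1.5,"dy":0.6,"dz":-3,"roll":0},{"dx":1.5,"dy":0.6,"dz":-5,"roll":0},{"dx":1.5,"dy":0.6,"dz":-7,"roll":0},{"dx":1.5,"dy":0.6,"dz":-9,"roll":0},{"dx":1.5,"dy":0.6,"dz":-10.5,"roll":0},{"dx":1.5,"dy":0.6,"dz":-11.3,"roll":0},{"dx":1.5,"dy":0.6,"dz":-11.5,"roll":0},{"dx":1.5,"dy":0.6,"dz":-11.5,"roll":0}]'; python3 foot.py blue pics/s15.png
```

```text
clock: 55.75
tcp_pos: [0.698, 0.223, 0.1356]
orientation: [0.98, 0.199, 0.0, -0.0]
force: [0.7, 0.6, -1.5]
width: 0.572
TCP rest 76.1 -49.0 135.6 w 0.572 F [ 0.7  0.6 -1.5] world [0.698  0.223  0.1356]
[165 198] w -0.025 rest x,z 83.0 132.0
[165 198] w 0.025 rest x,z 62.0 182.0
[192 224] w -0.025 rest x,z 13.0 20.0
[192 224] w 0.025 rest x,z -4.0 77.0
[190 235] w -0.025 rest x,z 27.0 -35.0
[190 235] w 0.025 rest x,z 9.0 25.0
[167 213] w -0.025 rest x,z 88.0 66.0
[167 213] w 0.025 rest x,z 67.0 119.0
```

```bash
python3 -m pendant '[{"dx":0,"dy":0,"dz":-0.4,"roll":0},{"dx":0,"dy":0,"dz":-0.8,"roll":0},{"dx":0.2,"dy":0.1,"dz":-1,"roll":0},{"dx":0.5,"dy":0.2,"dz":-1.1,"roll":0},{"dx":0.8,"dy":0.35,"dz":-1.2,"roll":0},{"dx":1.1,"dy":0.45,"dz":-1.4,"roll":0},{"dx":1.4,"dy":0.6,"dz":-1.5,"roll":0},{"dx":1.4,"dy":0.6,"dz":-1.5,"roll":0}]'; python3 foot.py blue pics/s16.png
```

```text
clock: 56.6
tcp_pos: [0.7118, 0.2289, 0.1191]
orientation: [0.98, 0.199, -0.001, 0.0]
force: [-1.6, -0.1, -0.7]
width: 0.569
TCP rest 91.2 -49.0 119.1 w 0.569 F [-1.6 -0.1 -0.7] world [0.7118 0.2289 0.1191]
[160 202] w -0.025 rest x,z 102.0 114.0
[160 202] w 0.025 rest x,z 80.0 164.0
[194 225] w -0.025 rest x,z 7.0 16.0
[194 225] w 0.025 rest x,z -9.0 72.0
[192 235] w -0.025 rest x,z 20.0 -34.0
[192 235] w 0.025 rest x,z 3.0 25.0
[163 215] w -0.025 rest x,z 103.0 56.0
[163 215] w 0.025 rest x,z 81.0 110.0
```

```bash
python3 -m pendant '[{"dx":0,"dy":0,"dz":-0.2,"roll":0},{"dx":0,"dy":0,"dz":-0.4,"roll":0},{"dx":0,"dy":0,"dz":-0.6,"roll":0},{"dx":0,"dy":0,"dz":-0.6,"roll":0}]'; python3 foot.py blue pics/s17.png
```

```text
clock: 57.05
tcp_pos: [0.7117, 0.2289, 0.114]
orientation: [0.98, 0.199, -0.0, -0.0]
force: [-0.6, -1.2, 1.0]
width: 0.568
TCP rest 91.1 -48.9 114.0 w 0.568 F [-0.6 -1.2  1. ] world [0.7117 0.2289 0.114 ]
[160 203] w -0.025 rest x,z 103.0 109.0
[160 203] w 0.025 rest x,z 81.0 160.0
[196 224] w -0.025 rest x,z -0.0 21.0
[196 224] w 0.025 rest x,z -16.0 78.0
[194 235] w -0.025 rest x,z 13.0 -33.0
[194 235] w 0.025 rest x,z -3.0 26.0
[164 217] w -0.025 rest x,z 101.0 47.0
[164 217] w 0.025 rest x,z 79.0 101.0
```

```bash
python3 -m pendant '[{"dx":0.2,"dy":0.1,"dz":0.2,"roll":0},{"dx":0.4,"dy":0.2,"dz":0.5,"roll":0},{"dx":0.4,"dy":0.2,"dz":0.5,"roll":0}]' 0.7 3; python3 foot.py blue pics/s18.png;  python3 -m pendant '[{"dx":0,"dy":0,"dz":0,"roll":0},{"dx":0,"dy":0,"dz":0,"roll":0},{"dx":0,"dy":0,"dz":0,"roll":0},{"dx":0,"dy":0,"dz":0,"roll":0},{"dx":0,"dy":0,"dz":0,"roll":0}]' 0.33 10;python3 foot.py blue pics/s19.png
python3 - <<'E'
import cv2,numpy as np
from rig import get_image
a=cv2.imread('pics/s19.png')[180:300,130:230];b=get_image("scene")["frame"][150:250,300:400]
cv2.imwrite('pics/s19c.png',np.hstack([cv2.resize(a,(400,480),interpolation=2),cv2.resize(b,(400,400),interpolation=2)[:,:][:480] if 0 else cv2.resize(b,(400,480),interpolation=2)]))
E
```

```text
clock: 57.4
tcp_pos: [0.7164, 0.2312, 0.1196]
orientation: [0.98, 0.199, 0.001, -0.0]
force: [-0.7, -0.5, -0.1]
width: 0.569
TCP rest 96.3 -48.7 119.6 w 0.569 F [-0.7 -0.5 -0.1] world [0.7164 0.2312 0.1196]
[158 202] w -0.025 rest x,z 108.0 114.0
[158 202] w 0.025 rest x,z 86.0 164.0
[194 223] w -0.025 rest x,z 6.0 26.0
[194 223] w 0.025 rest x,z -10.0 82.0
[192 234] w -0.025 rest x,z 19.0 -29.0
[192 234] w 0.025 rest x,z 2.0 30.0
[161 215] w -0.025 rest x,z 109.0 56.0
[161 215] w 0.025 rest x,z 87.0 110.0
clock: 57.95
tcp_pos: [0.7158, 0.2309, 0.1191]
orientation: [0.98, 0.199, -0.0, -0.0]
force: [0.4, 0.6, 0.1]
width: 0.671
TCP rest 95.7 -48.7 119.1 w 0.671 F [0.4 0.6 0.1] world [0.7158 0.2309 0.1191]
[159 203] w -0.025 rest x,z 106.0 109.0
[159 203] w 0.025 rest x,z 84.0 160.0
[194 226] w -0.025 rest x,z 8.0 12.0
[194 226] w 0.025 rest x,z -9.0 68.0
[192 237] w -0.025 rest x,z 21.0 -44.0
[192 237] w 0.025 rest x,z 4.0 16.0
```

View pics/s19c.png

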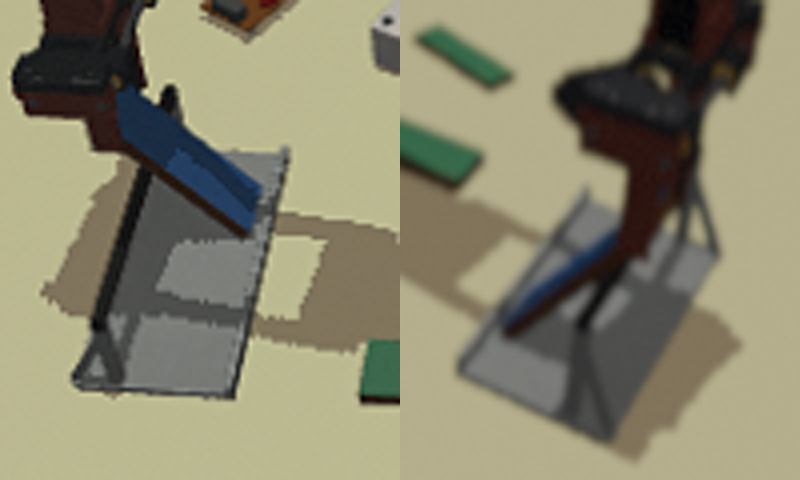

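```bash
python3 -m pendant '[{"dx":0,"dy":0,"dz":1,"roll":0},{"dx":0,"dy":0,"dz":3,"roll":0},{"dx":0,"dy":0,"dz":6,"roll":0},{"dx":0,"dy":0,"dz":10,"roll":0},{"dx":-3,"dy":-1,"dz":14,"roll":0},{"dx":-7,"dy":-2,"dz":18,"roll":0},{"dx":-12,"dy":-3,"dz":19,"roll":0},{"dx":-17,"dy":-3,"dz":19,"roll":0},{"dx":-21,"dy":-3,"dz":19,"roll":0},{"dx":-21,"dy":-3,"dz":19,"roll":0}]' 0.33
python3 - <<'E'
from h import *
print(get_obs()["tcp_pos"])
for n in("side","wrist","scene"):
    s=get_image(n);cv2.imwrite(f"pics/{n}20.png",s["frame"])
    for nm,lo,hi in(("green",(40,80,20),(90,255,255)),("blue",(100,120,30),(125,255,255))):
        for k in rects(mask(s["frame"],lo,hi)):
            r=face(s,k,.012)
            if 200<r[0]<900 and -100<r[1]<450: print(n,nm,cv2.boundingRect(k),r)
E
```

```text
clock: 59.05
tcp_pos: [0.5008, 0.2008, 0.3115]
orientation: [0.98, 0.2, 0.001, -0.0]
force: [1.0, -0.3, 0.2]
width: 0.672
[0.50079396 0.20082078 0.31145881]
side green (226, 311, 39, 24) (335.6, 396.8, 100.8, 33.6, 5.5)
side green (283, 288, 37, 18) (236.6, 256.3, 99.0, 31.8, 10.4)
side green (220, 265, 52, 17) (409.3, 256.2, 145.9, 47.9, 23.2)
side blue (157, 201, 38, 37) (719.1, 171.6, 205.0, 41.3, -13.6)
wrist green (104, 176, 30, 57) (342.3, 390.0, 100.3, 32.4, 4.9)
wrist green (199, 175, 24, 62) (401.1, 243.6, 110.5, 38.7, 23.2)
wrist blue (279, 0, 48, 87) (692.2, 208.0, 121.1, 58.8, 18.3)
scene green (279, 171, 40, 17) (417.3, 246.1, 140.0, 43.6, 22.4)
scene green (306, 157, 20, 11) (350.7, 381.1, 89.5, 24.2, 5.5)
scene green (261, 155, 20, 10) (250.0, 243.1, 88.7, 23.0, 10.6)
scene blue (329, 194, 33, 22) (618.4, 279.4, 172.1, 9.5, -80.9)
```

```bash
python3 -m pendant '[{"dx":-1,"dy":2,"dz":-4,"roll":0},{"dx":-2,"dy":4,"dz":-8,"roll":0},{"dx":-3,"dy":6,"dz":-12,"roll":0},{"dx":-4,"dy":7.4,"dz":-16,"roll":0},{"dx":-4,"dy":7.4,"dz":-20,"roll":0},{"dx":-4,"dy":7.4,"dz":-24,"roll":0},{"dx":-4,"dy":7.4,"dz":-26.5,"roll":0},{"dx":-4,"dy":7.4,"dz":-26.5,"roll":0},{"dx":-4,"dy":7.4,"dz":-26.5,"roll":0}]' 0.2 5; python3 -c "
from h import *; print(get_obs()['tcp_pos'])"
```

```text
clock: 60.1
tcp_pos: [0.4669, 0.2751, 0.0443]
orientation: [0.98, 0.199, -0.0, 0.0]
force: [0.4, 0.0, 1.0]
width: 0.797
[0.46690764 0.27505077 0.04433193]
```

```bash
python3 -m pendant '[{"dx":-0.55,"dy":0,"dz":0,"roll":0},{"dx":-0.55,"dy":0,"dz":-1.5,"roll":0},{"dx":-0.55,"dy":0,"dz":-2.8,"roll":0},{"dx":-0.55,"dy":0,"dz":-3.35,"roll":0},{"dx":-0.55,"dy":0,"dz":-3.35,"roll":0}]'; python3 -m pendant '[{"dx":0,"dy":0,"dz":0,"roll":0},{"dx":0,"dy":0,"dz":0,"roll":0},{"dx":0,"dy":0,"dz":0,"roll":0},{"dx":0,"dy":0,"dz":0,"roll":0},{"dx":0,"dy":0,"dz":0,"roll":0}]' 0.7 5; python3 -m pendant '[{"dx":0,"dy":0,"dz":1,"roll":0},{"dx":-0.2,"dy":-0.1,"dz":2,"roll":0},{"dx":-0.4,"dy":-0.1,"dz":3,"roll":0},{"dx":-0.7,"dy":-0.2,"dz":4,"roll":0},{"dx":-1,"dy":-0.4,"dz":5,"roll":0},{"dx":-1.4,"dy":-0.6,"dz":6,"roll":0},{"dx":-1.9,"dy":-0.8,"dz":7,"roll":0},{"dx":-2.6,"dy":-1,"dz":8,"roll":0},{"dx":-3.4,"dy":-1.4,"dz":9,"roll":0},{"dx":-4,"dy":-1.7,"dz":10,"roll":0}]'; python3 -m pendant '[{"dx":-0.3,"dy":-0.1,"dz":1,"roll":0},{"dx":-0.3,"dy":-0.1,"dz":3,"roll":0},{"dx":-0.3,"dy":-0.1,"dz":5.5,"roll":0},{"dx":-0.3,"dy":-0.1,"dz":8,"roll":0},{"dx":-0.3,"dy":-0.1,"dz":10.5,"roll":0},{"dx":-0.3,"dy":-0.1,"dz":13,"roll":0},{"dx":-0.3,"dy":-0.1,"dz":14,"roll":0},{"dx":-0.3,"dy":-0.1,"dz":14,"roll":0}]'; python3 foot.py green pics/s21.png
```

```text
clock: 60.6
tcp_pos: [0.4598, 0.2746, 0.0094]
orientation: [0.98, 0.199, -0.001, 0.0]
force: [0.2, 0.5, 0.4]
width: 0.802
clock: 61.1
tcp_pos: [0.4605, 0.275, 0.011]
orientation: [0.98, 0.199, 0.0, -0.0]
force: [-0.1, 0.0, 1.2]
width: 0.568
clock: 62.1
tcp_pos: [0.4195, 0.2576, 0.1114]
orientation: [0.98, 0.199, -0.0, 0.0]
force: [-0.8, 0.3, -1.9]
width: 0.568
clock: 62.9
tcp_pos: [0.4178, 0.2572, 0.2524]
orientation: [0.98, 0.199, 0.002, -0.0]
force: [0.5, -0.6, -1.1]
width: 0.569
TCP rest -167.9 92.8 252.4 w 0.569 F [ 0.5 -0.6 -1.1] world [0.4178 0.2572 0.2524]
[244 219] w -0.025 rest x,z -175.0 209.0
[244 219] w 0.025 rest x,z -181.0 263.0
[272 236] w -0.025 rest x,z -248.0 148.0
[272 236] w 0.025 rest x,z -249.0 206.0
[271 249] w -0.025 rest x,z -246.0 92.0
[271 249] w 0.025 rest x,z -248.0 155.0
```

```bash
python3 -m pendant '[{"dx":1.5,"dy":0.4,"dz":0,"roll":0},{"dx":4,"dy":1,"dz":0,"roll":0},{"dx":7,"dy":1.7,"dz":0,"roll":0},{"dx":10,"dy":2.4,"dz":0,"roll":0},{"dx":13,"dy":3.1,"dz":0,"roll":0},{"dx":16,"dy":3.8,"dz":0,"roll":0},{"dx":19,"dy":4.5,"dz":0,"roll":0},{"dx":22,"dy":5.2,"dz":0,"roll":0},{"dx":24,"dy":5.7,"dz":0,"roll":0},{"dx":25.4,"dy":6,"dz":0,"roll":0}]'; python3 -m pendant '[{"dx":0,"dy":0,"dz":0,"roll":0},{"dx":0,"dy":0,"dz":0,"roll":0},{"dx":0,"dy":0,"dz":0,"roll":0}]'; python3 foot.py green pics/s22.png
```

```text
clock: 63.95
tcp_pos: [0.6722, 0.3169, 0.2466]
orientation: [0.98, 0.199, -0.002, 0.0]
force: [0.4, 0.5, -0.7]
width: 0.566
clock: 64.25
tcp_pos: [0.6706, 0.3169, 0.2503]
orientation: [0.98, 0.199, -0.0, 0.0]
force: [1.0, -0.3, -1.2]
width: 0.569
TCP rest 88.0 48.1 250.3 w 0.569 F [ 1.  -0.3 -1.2] world [0.6706 0.3169 0.2503]
[143 191] w -0.025 rest x,z 99.0 251.0
[143 191] w 0.025 rest x,z 75.0 299.0
[177 222] w -0.025 rest x,z 24.0 135.0
[177 222] w 0.025 rest x,z 4.0 190.0
[174 234] w -0.025 rest x,z 41.0 81.0
[174 234] w 0.025 rest x,z 20.0 141.0
[148 211] w -0.025 rest x,z 101.0 174.0
[148 211] w 0.025 rest x,z 76.0 227.0
```

```bash
python3 -m pendant '[{"dx":-0.5,"dy":-0.2,"dz":0,"roll":0},{"dx":-1,"dy":-0.4,"dz":-1,"roll":0},{"dx":-1,"dy":-0.4,"dz":-3,"roll":0},{"dx":-1,"dy":-0.4,"dz":-5,"roll":0},{"dx":-1,"dy":-0.4,"dz":-7,"roll":0},{"dx":-1,"dy":-0.4,"dz":-9,"roll":0},{"dx":-1,"dy":-0.4,"dz":-10.5,"roll":0},{"dx":-1,"dy":-0.4,"dz":-11.5,"roll":0},{"dx":-1,"dy":-0.4,"dz":-12.1,"roll":0},{"dx":-1,"dy":-0.4,"dz":-12.1,"roll":0}]'; python3 foot.py green pics/s23.png
```

```text
clock: 65.3
tcp_pos: [0.6611, 0.3128, 0.1291]
orientation: [0.98, 0.199, -0.0, 0.0]
force: [-0.3, -0.4, -1.6]
width: 0.565
TCP rest 77.6 48.2 129.1 w 0.565 F [-0.3 -0.4 -1.6] world [0.6611 0.3128 0.1291]
[156 226] w -0.025 rest x,z 90.0 112.0
[156 226] w 0.025 rest x,z 66.0 170.0
[186 250] w -0.025 rest x,z 15.0 9.0
[186 250] w 0.025 rest x,z -4.0 73.0
[184 261] w -0.025 rest x,z 29.0 -48.0
[184 261] w 0.025 rest x,z 9.0 20.0
```

```bash
python3 -m pendant '[{"dx":0.2,"dy":0.1,"dz":-0.2,"roll":0},{"dx":0.4,"dy":0.2,"dz":-0.3,"roll":0},{"dx":0.6,"dy":0.3,"dz":-0.45,"roll":0},{"dx":0.8,"dy":0.35,"dz":-0.6,"roll":0},{"dx":1.1,"dy":0.45,"dz":-0.75,"roll":0},{"dx":1.3,"dy":0.55,"dz":-0.9,"roll":0},{"dx":1.3,"dy":0.55,"dz":-0.9,"roll":0}]'; python3 foot.py green pics/s24.png
```

```text
clock: 66.05
tcp_pos: [0.6744, 0.3184, 0.1199]
orientation: [0.98, 0.199, -0.0, 0.0]
force: [-0.3, -0.6, -0.2]
width: 0.57
TCP rest 92.1 48.0 119.9 w 0.57 F [-0.3 -0.6 -0.2] world [0.6744 0.3184 0.1199]
[151 228] w -0.025 rest x,z 107.0 102.0
[151 228] w 0.025 rest x,z 82.0 160.0
[186 247] w -0.025 rest x,z 13.0 23.0
[186 247] w 0.025 rest x,z -6.0 87.0
[186 260] w -0.025 rest x,z 22.0 -42.0
[186 260] w 0.025 rest x,z 2.0 25.0
```

```bash
python3 -m pendant '[{"dx":0,"dy":0,"dz":0,"roll":0},{"dx":0,"dy":0,"dz":0,"roll":0},{"dx":0,"dy":0,"dz":0,"roll":0},{"dx":0,"dy":0,"dz":0,"roll":0},{"dx":0,"dy":0,"dz":0,"roll":0}]' 0.33 10;python3 foot.py green pics/s25.png; python3 -m pendant '[{"dx":0,"dy":0,"dz":1,"roll":0},{"dx":0,"dy":0,"dz":3,"roll":0},{"dx":0,"dy":0,"dz":6,"roll":0},{"dx":0,"dy":0,"dz":10,"roll":0},{"dx":-3,"dy":-2,"dz":14,"roll":0},{"dx":-7,"dy":-5,"dz":18,"roll":0},{"dx":-12,"dy":-8,"dz":19,"roll":0},{"dx":-17,"dy":-12,"dz":19,"roll":0},{"dx":-20,"dy":-16,"dz":19,"roll":0},{"dx":-20,"dy":-18,"dz":19,"roll":0}]' 0.33
python3 - <<'E'
from h import *
a=get_image("side")["frame"];b=get_image("scene")["frame"];w=get_image("wrist")["frame"]
A=cv2.resize(a[180:300,130:250],(400,400),interpolation=2);B=cv2.resize(b[150:250,300:400],(400,400),interpolation=2)
c=cv2.resize(a[120:220,170:330],(320,200),interpolation=2);d=cv2.resize(w,(267,200))
bot=np.zeros((200,800,3),np.uint8);bot[:,:320]=c;bot[:,330:597]=d
cv2.imwrite("pics/fin.png",np.vstack([np.hstack([A,B]),bot]))
E
```

```text
clock: 66.6
tcp_pos: [0.6744, 0.3185, 0.1207]
orientation: [0.98, 0.199, 0.0, -0.0]
force: [0.1, -0.8, 0.2]
width: 0.67
TCP rest 92.1 48.1 120.7 w 0.67 F [ 0.1 -0.8  0.2] world [0.6744 0.3185 0.1207]
[154 225] w -0.025 rest x,z 95.0 116.0
[154 225] w 0.025 rest x,z 71.0 173.0
[188 250] w -0.025 rest x,z 8.0 9.0
[188 250] w 0.025 rest x,z -10.0 73.0
[185 262] w -0.025 rest x,z 27.0 -53.0
[185 262] w 0.025 rest x,z 7.0 15.0
[154 239] w -0.025 rest x,z 107.0 52.0
[154 239] w 0.025 rest x,z 82.0 114.0
clock: 67.65
tcp_pos: [0.4739, 0.1412, 0.3124]
orientation: [0.98, 0.2, 0.001, -0.0]
force: [0.9, 0.1, -0.0]
width: 0.669
```

View pics/fin.png

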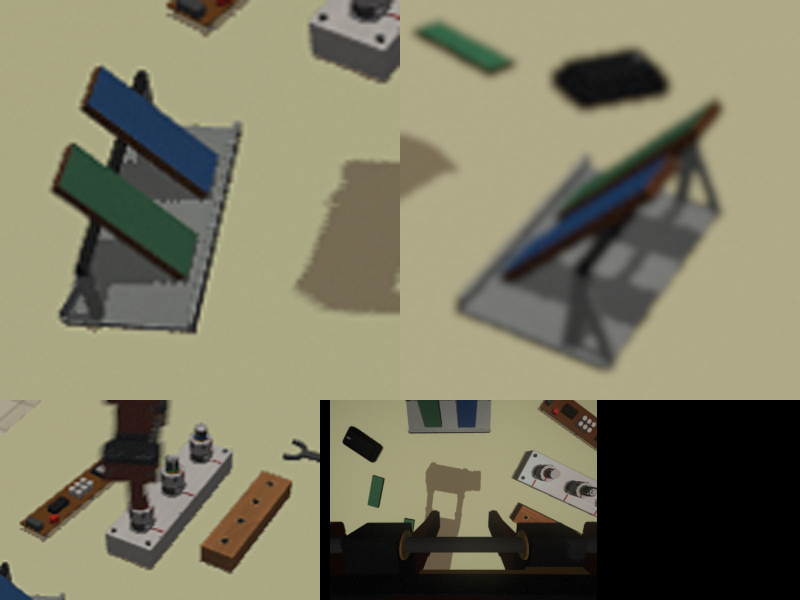

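```bash
python3 -c "
from rig import *; print(get_obs()['clock']); print(sign_off())"
```

```text
67.8
the job is handed in; nothing more can be done
None
```

The job is done and handed in at 67.8 s: all three cutters are home and tight in their own chucks, and both panels lean side by side on the rest.

**Cutters and nuts:** The stand held three cutters; yellow was not there. Red is in chuck 2, green in chuck 1 and blue in chuck 0.
- **Seating:** I pushed each cutter down until it met resistance, about 3 to 10 N, before tightening. Red had dropped its last 5 mm on release. When I pressed on its top, contact came about 4 mm lower than I expected. I put that down to the fingertips sitting higher when shut, and took it as home.
- **Tightening:** Each nut turned at about 0.1 N m drag, then stopped hard: 0.95 N m on chuck 2, 1.2 on chuck 1 and 1.4 on chuck 0. On chuck 2 the jaws slipped after that stop.
- **Red lines:** They meet within about 1° on chuck 0 and 2 to 3° on chucks 1 and 2. I took this as measuring error because all three nuts had reached the hard stop. A later reading on chuck 2 (-162°) was false because it picked up the cutter's red ring; in the picture its lines met.

**Panels:** I used the blue panel and the largest of the three green ones. In the last pictures both have their lower end on the base behind the lip and rest on the bar, at roughly 50°. Before I let go, each lower end was still 5 to 10 mm off the base and dropped the rest. The measurements afterwards put it on the plate.

I never touched the board, mouse or spanner. They look unmoved in the pictures I viewed, but I did not measure them.

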